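# Take the lift-off lid from the little chest and rack it for painting

### The job

The bare wooden lid of the small white chest is to be painted: swing it up on its hinges until it stands upright against the stop, then lift it straight up off the hinge pins. Stand it upright, hinge edge down, between the dowels of the dark wooden drying rack and let go; set it down gently, never let it drop, and leave the other things on the board where they are.

Things in the scene. Friction and masses are not known exactly. Their poses are not given: they have to be found in the camera images.
- chest: White-painted open wooden box, fixed, 150 mm wide (y), 89 mm deep (x), 85 mm high; origin on the table. Its z is up, its -x points to its front, which faces the robot's right (its yaw is 0.85 to 1.5 rad). Its lid is hinged at the back and opens towards the robot's left. Chest and rack may stand on either side.
- pins (a point): Middle of the chest's hinge line, between its two round level steel pins (10 mm diameter, along y, 38 to 60 mm either side), 91 mm above the table. Axes as the chest's. The chest's back wall's outer face is 16 mm, its front wall's outer face 105 mm in front (-x) of this point.
- stop_top (a point): Top of the white stop post that stands in the middle behind the hinge line, 30 mm wide (y), 10 mm thick; the point is on its front face, 10.5 mm behind and 40 mm above pins. The raised lid leans back on it, 4 to 9 degrees past vertical, and stays there.
- lid_centre (a point): Centre of the lid's board, loose bare wood, 120 (x) by 160 (y) by 12 mm (z), about 0.15 kg. Shut, its axes lie as the chest's and it rests on the rim, underside 85 mm above the table. Raised, it has turned about y: -x points up, the underside faces the chest's front. A cleat under it (10 mm deep, 100 mm wide, 81 to 91 mm from the hinge line) sits inside the front wall.
- lid_lip (a point): Middle of the lower front edge of the lid's board, 130 mm from the hinge line and 6 mm below the board's centre plane, axes as the lid's. Shut, the board juts 25 mm past the chest's front wall over its full width: a lip to get a finger under. No latch or spring holds the lid.
- lid_hinge (a point): Middle of the lid's hinge line, 70 mm in +x from the board's centre, axes as the lid's. Two steel hooks at 50 mm either side (16 mm wide, 22 mm thick in z) reach 10 mm past this line in +x; each has a 13 mm slot, open to +x, over a hinge pin. Upright, the slots open downward: the lid lifts straight up and is free after 16 mm.
- rack_slot (a point): Middle of the drying rack's slot, on its base (12 mm above the table). Fixed dark wooden base 100 (x) by 190 (y) by 12 mm with four upright dowels, 10 mm diameter, 68 mm high, at x +-21, y +-28 mm. The slot runs along y, 32 mm wide. The lid stands in it with its width along y, either face forward, on its hooks: its hinge line 10 mm, its centre 80 mm above this point.
- lid: The lid as a body; its origin is the point lid_hinge.
- incense: Bystander: grey incense holder, a dish of 90 mm diameter with a low stub, 34 mm high; origin at the centre of its underside.
- comb: Bystander: flat black plastic comb, 140 by 33 mm, 5 mm thick; origin under its middle.
- torch: Bystander: orange torch lying down, 150 mm long along its x, 40 mm high; origin under its middle.
- tin: Bystander: plain steel paint tin, 70 mm diameter, 75 mm high; origin at the centre of its underside.
- brush: Bystander: paintbrush lying down, 160 mm long along its x; origin under its middle.
Not all that is in view belongs to the job. Leave any blue or orange look-alike of the lid alone.

How it is judged:
On the way, in this order (a step that is already met when the one before it is completed fails the run):
1. the lid stands upright (75 to 103 degrees open) with its hooks still on the hinge pins (angle between lid_centre's own z axis and vertical between 1.31 and 1.8 rad and distance between lid_hinge and pins below 0.01 m), for 0.2 s.
2. the upright lid (within 20 degrees) has been lifted 25 mm or more, straight up, off the pins (angle between lid_centre's own z axis and vertical between 1.22 and 1.92 rad and z of lid_hinge in the frame of pins above 0.025 m and horizontal distance between lid_hinge and pins below 0.04 m), for 0.05 s.
At the end, for the whole second after the job is handed in: The lid stands at rest in the rack's slot, hinge edge down with its hooks on the base (hinge line 4 to 18 mm above it), centre within 25 mm across and 30 mm along the slot's middle, upright within 20 degrees and facing square to the slot within 25 degrees, released (z of lid_hinge in the frame of rack_slot between 0.004 and 0.018 m and z of lid_centre in the frame of rack_slot above 0.07 m and x of lid_centre in the frame of rack_slot between -0.025 and 0.025 m and y of lid_centre in the frame of rack_slot between -0.03 and 0.03 m and angle between lid_centre's own z axis and vertical between 1.22 and 1.92 rad and angle between the z axis of lid_centre and the x axis of rack_slot, either way round below 0.44 rad and linear speed of lid below 0.03 m/s); the robot touches nothing.
It fails at once if the lid falls: it moves faster than 0.6 m/s with the robot not touching it (linear speed of lid above 0.6 m/s and contact force between each of the arm, the fingers and lid below 0.05 N).
It fails at once if a bystander (incense holder, comb, torch, tin or brush) is moved more than 30 mm (distance of any of incense, comb, torch, tin, brush from where it was at the start of the episode above 0.03 m).
It also fails if it takes over 58 s, if anything falls off the work surface, if the arm or the gripper's body presses on something with over 40 N, if the wrist force passes 120 N, or if a joint passes its speed limit or range.

### The arm

A 7-joint arm with a two-finger parallel gripper is mounted at the origin on the work surface. World frame = base frame: x ahead of the robot, y to its left, z up, the work surface at z = 0. Lengths are in m, angles in rad, forces in N, time in s.
With the tool pointing down it reaches from about 0.4 to 0.75 m from the base axis. Payload 19.5 kg.
Tool frame: the origin (TCP) lies at the centre of the arm's flange, where the gripper is bolted on; the fingertips stand 173 mm ahead of it and the grasp point (between the pads) lies 155 mm ahead of it (bot.pinch_z is the distance from the TCP to the grasp point, in m); x points along the fingers, y is the direction in which the jaws open and shut, and the axes are right-handed (so a half turn about x gives the same grasp; the last joint's range is limited). The gripper opens to 85 mm and grips with 20 to 120 N. Pads are 22 mm wide; open, the fingers measure 114 mm over their backs; the gripper's body (76 mm by 85 mm) begins 54 mm behind the grasp point. The pads swing forward as they close: fully open they stand 13 mm farther back than shut.
Start: joints at [1.159, 0.707, -0.028, 1.485, 0.022, 0.951, -0.075], TCP at [0.208, -0.536, 0.405] pointing down, gripper open.
Joint ranges: [-2.71, 2.71], [-0.32, 2.16], [-1.57, 1.52], [0, 2.45], [-1.46, 4.6], [0, 2.02], [-2.83, 2.83]. Speed limits (rad/s): [1.89, 1.89, 2.57, 2.57, 3.01, 3.01, 3.01].

### API

Orientations are given as a rotation vector (axis times angle).
In Python, from workcell import bot gives the robot as it stands.
- The arm moves only by the shell command python3 -m jog 'ROWS'. ROWS is JSON, a list of rows, each a list of 3 entries, a list of its own where there are three numbers: the shift along the tool's x, y, z in units of 40 mm (1.0 is 40 mm), then the turn, a rotation vector about the tool's x, y, z in units of 5 degrees (1.0 is 5 degrees), then the closure, from 0 (fully open) to 1 (shut). In form: [[[tx, ty, tz], [rx, ry, rz], jaw], ...]. A call has 1 to 12 rows; each row is the pose to reach, as a shift and turn from the pose measured when the call began, along the tool's axes at that moment; what a row does not reach only later rows make up. A row lasts 1/12 s, in which the tool goes at most 41.7 mm and 7.16 degrees, less where a joint would pass 70% of its speed; a pose out of reach is approached as far as the arm can. A call with a gripper value outside its range is refused whole. The fingers move at their own pace and stop on an object; the grip force is fixed at half the most. Time passes only in rows, so rows that repeat a pose let the fingers close. It gives the time, the measured TCP pose, the force and the opening at its end, in the units of the state.
- bot.state(): the state, without advancing time (a new reading comes with each control period).
- bot.camera(name): name is "scene" or "side" or "wrist"; returns the picture (400x640x3 uint8, red, green, blue); there is no depth.
- bot.camera_info(name): a dict with "K" (3x3 intrinsics, pixels), "dist" ([k1, k2, p1, p2, k3] as OpenCV has them; the pictures are not rectified), "pose" (4x4, takes a point from camera to world coordinates). Camera axes: x right, y down, z forward; pixel columns grow to the right and rows downward; lengths in m; the calibration is good to about 2 mm. A picture is of the moment at which its call begins: read the wrist's pose just before it. camera_info takes no time and is no camera call; for the wrist camera it gives the pose at the moment of the call.
- bot.finish_job(): hands the job in, once; it reports no verdict.
The state is a dict: "time": time; "joints": joint angles; "joint_vel": joint speeds; "effort": joint torques, N m; "tool_pos": TCP position; "orientation": TCP orientation; "force": force on the tool from outside, world axes, zero at the start; "torque": the same for the moment, N m; "finger_gap": finger opening in m.
Only numpy, scipy, OpenCV 4.12 (cv2) and the standard library are available. Lean on these libraries where they do the work, as an engineer would, in place of code of your own. Each camera call takes 0.05 s, during which the arm holds its last target.

## Working session

There is one attempt and no reset: what is moved stays moved. The work goes in short steps, Python scripts to look and compute and a shell command to move; the robot and the scene stay as the last step left them, time stands still between calls to the robot, and variables do not carry over. Pictures are saved under pics/ and viewed, and the job is handed in when it is done.

```bash
ls; mkdir -p pics
python3 - <<'E'
from workcell import bot
import cv2,numpy as np
s=bot.state();print(s)
for n in ["scene","side","wrist"]:
    i=bot.camera_info(n);print(n,np.round(i['K'],1).tolist(),i['dist'],np.round(i['pose'],3).tolist())
    cv2.imwrite(f'pics/{n}0.png',bot.camera(n)[:,:,::-1])
E
```

```text
pics
{'time': 0.0, 'joints': array([ 1.15932451,  0.70706444, -0.02761804,  1.48501933,  0.02200325,
        0.95088157, -0.07550728]), 'joint_vel': array([-0.0004018 ,  0.00063123,  0.00088447,  0.00090841,  0.00114864,
       -0.00152291, -0.00014931]), 'effort': array([-7.68616756e-04, -8.83208799e+01,  1.23430464e+00, -2.36169648e+01,
        1.68825744e-02,  6.47904919e-03,  7.63891478e-06]), 'tool_pos': array([ 0.20778162, -0.53605805,  0.40424471]), 'orientation': array([ 2.01969014,  0.37883961, -2.02016725]), 'force': array([0.39642255, 0.1773738 , 0.32707455]), 'torque': array([ 0.06080482, -0.02211271, -0.0609381 ]), 'finger_gap': 0.08545955600905614}
scene [[426.2, 0.0, 316.3], [0.0, 426.2, 194.7], [0.0, 0.0, 1.0]] [-0.10916591  0.          0.          0.          0.        ] [[0.719, 0.588, -0.37, 0.935], [0.695, -0.609, 0.382, -0.454], [-0.001, -0.532, -0.847, 1.116], [0.0, 0.0, 0.0, 1.0]]
side [[508.9, 0.0, 317.8], [0.0, 508.9, 200.5], [0.0, 0.0, 1.0]] [-0.00270951  0.          0.          0.          0.        ] [[-0.722, -0.472, 0.506, -0.192], [-0.692, 0.505, -0.515, 0.717], [-0.012, -0.722, -0.692, 1.074], [0.0, 0.0, 0.0, 1.0]]
wrist [[276.8, 0.0, 321.7], [0.0, 276.8, 199.7], [0.0, 0.0, 1.0]] [-0.02862968  0.          0.          0.          0.        ] [[0.361, -0.899, -0.248, 0.271], [-0.933, -0.348, -0.095, -0.511], [-0.001, 0.266, -0.964, 0.374], [0.0, 0.0, 0.0, 1.0]]
```

View pics/scene0.png

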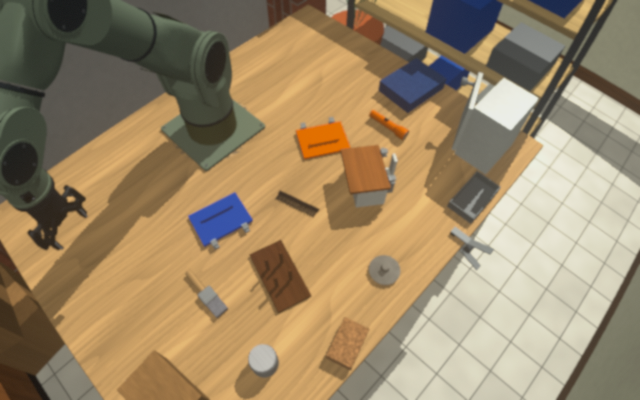

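View pics/side0.png

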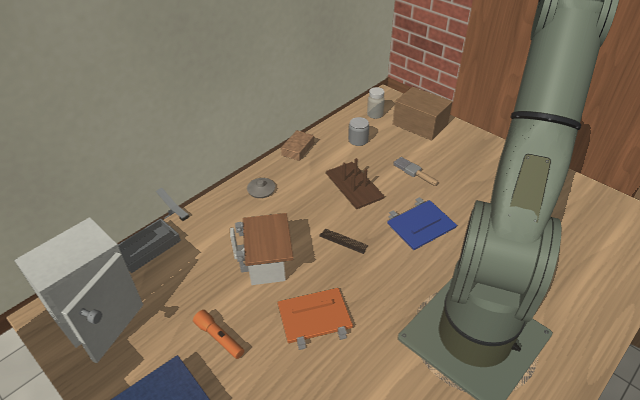

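View pics/wrist0.png

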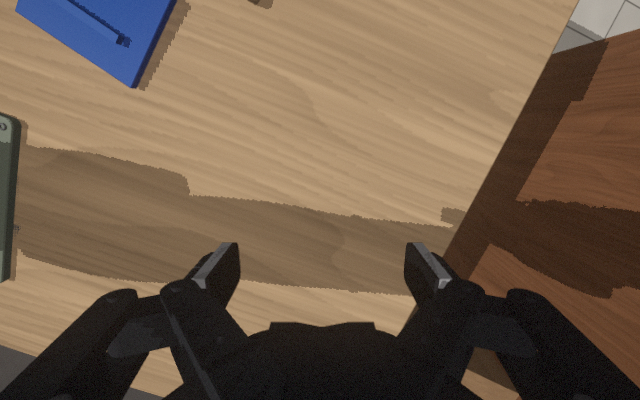

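The scene view shows the chest with its wooden lid at about (365,170), with the hinge and stop to its right. The rack is at (280,275), the comb between them at (298,203), the incense holder at (384,271) and the blue and orange look-alikes at (220,218) and (323,140). I'll crop in for the corners.

Run:
```python
import cv2
a=cv2.imread('pics/scene0.png');b=cv2.imread('pics/side0.png')
c=a[125:325,230:430]; cv2.imwrite('pics/c1.png',cv2.resize(c,(600,600),interpolation=cv2.INTER_CUBIC))
c=b[145:295,220:400]; cv2.imwrite('pics/c2.png',cv2.resize(c,(720,600),interpolation=cv2.INTER_CUBIC))
```

```text
(no output)
```

View pics/c1.png

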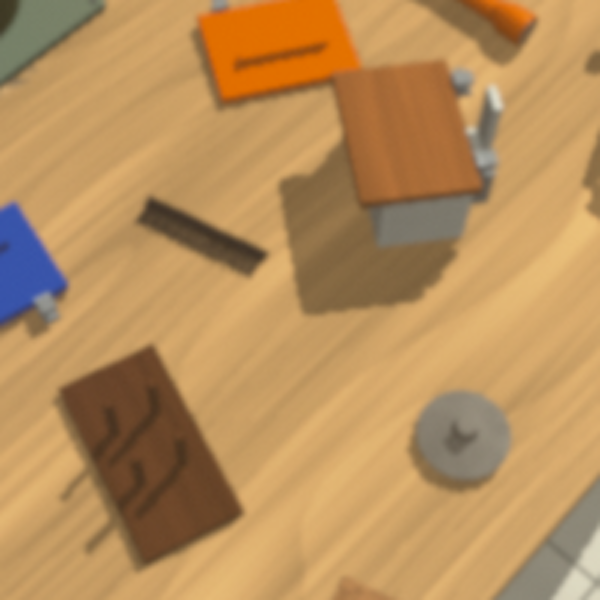

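View pics/c2.png

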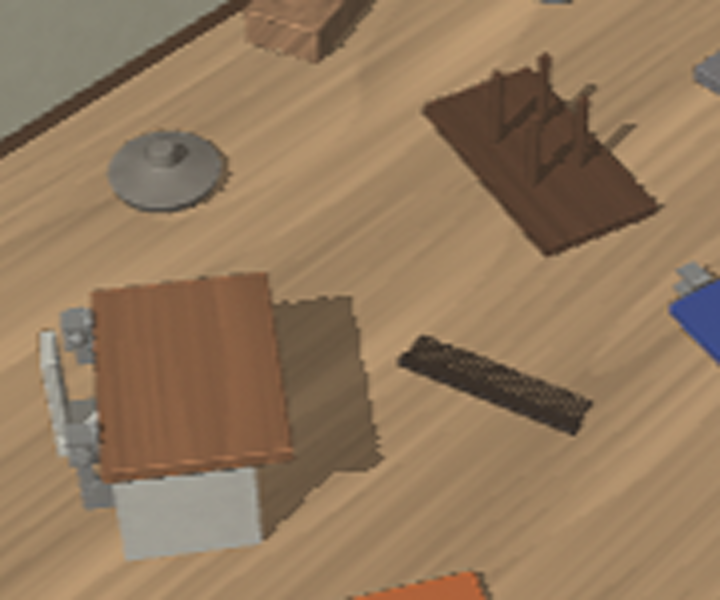

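```bash
cat > h.py <<'E'
import cv2,numpy as np
from workcell import bot
def ray(n,px,info=None):
    i=info or bot.camera_info(n);K=np.array(i['K'],float);d=np.array(i['dist'],float);P=np.array(i['pose'])
    u=cv2.undistortPoints(np.array(px,float).reshape(-1,1,2),K,d).reshape(-1,2)
    r=np.c_[u,np.ones(len(u))]@P[:3,:3].T
    return P[:3,3],r
def onplane(n,px,z,info=None):
    o,r=ray(n,px,info);return o+r*((z-o[2])/r[:,2])[:,None]
def proj(n,pts,info=None):
    i=info or bot.camera_info(n);P=np.linalg.inv(np.array(i['pose']))
    rv=cv2.Rodrigues(P[:3,:3])[0]
    return cv2.projectPoints(np.array(pts,float).reshape(-1,3),rv,P[:3,3],np.array(i['K'],float),np.array(i['dist'],float))[0].reshape(-1,2)
def twoview(n1,p1,n2,p2):
    o1,r1=ray(n1,p1);o2,r2=ray(n2,p2);out=[]
    for a,b in zip(r1,r2):
        M=np.c_[a,-b];s=np.linalg.lstsq(M,o2-o1,rcond=None)[0]
        out.append(np.r_[(o1+s[0]*a+o2+s[1]*b)/2,np.linalg.norm(o1+s[0]*a-o2-s[1]*b)])
    return np.array(out)
E
python3 - <<'E'
from h import *
np.set_printoptions(precision=4,suppress=True)
def A(p): return np.array(p)/3+[230,125]-0.33
def B(p): return np.array(p)/4+[220,145]-0.375
la=A([(334,75),(443,62),(481,190),(362,204)]); lb=B([(267,273),(93,290),(103,472),(291,452)])
ra=A([(60,390),(152,347),(242,513),(145,562)]);rb=B([(658,205),(548,250),(424,106),(530,70)])
for nm,pa,pb,z in [('lid',la,lb,.097),('rack',ra,rb,.012)]:
    a=onplane('scene',pa,z);b=onplane('side',pb,z)
    print(nm);print(a,a.mean(0));print(b,b.mean(0))
    for c in(a,b): print([round(float(np.linalg.norm(c[i]-c[(i+1)%4])),4) for i in range(4)], [round(float(np.arctan2(*(c[(i+1)%4]-c[i])[[1,0]])),3) for i in range(4)])
for nm,p,z in [('comb',[(148,205),(260,260)],.005),('inc',[(462,440)],.015)]:
    print(nm,onplane('scene',A(p),z))
# stop top 2 view
print(twoview('scene',A([(492,92)]),'side',B([(46,335)])))
E
```

```text
lid
[[0.4316 0.1745 0.097 ]
 [0.5002 0.2645 0.097 ]
 [0.6258 0.1694 0.097 ]
 [0.5544 0.0785 0.097 ]] [0.528  0.1717 0.097 ]
[[0.5514 0.0822 0.097 ]
 [0.6253 0.1735 0.097 ]
 [0.4999 0.2711 0.097 ]
 [0.4268 0.1805 0.097 ]] [0.5258 0.1768 0.097 ]
[0.1131, 0.1575, 0.1155, 0.1559] [0.92, -0.648, -2.237, 2.478]
[0.1174, 0.1589, 0.1164, 0.1587] [0.89, 2.48, -2.25, -0.667]
rack
[[ 0.4561 -0.2296  0.012 ]
 [ 0.4858 -0.1381  0.012 ]
 [ 0.6629 -0.1958  0.012 ]
 [ 0.6332 -0.2871  0.012 ]] [ 0.5595 -0.2127  0.012 ]
[[ 0.4518 -0.2265  0.012 ]
 [ 0.4809 -0.1325  0.012 ]
 [ 0.661  -0.1897  0.012 ]
 [ 0.6286 -0.2818  0.012 ]] [ 0.5556 -0.2076  0.012 ]
[0.0962, 0.1863, 0.0959, 0.1862] [1.257, -0.315, -1.886, 2.828]
[0.0985, 0.1889, 0.0976, 0.1852] [1.27, -0.308, -1.909, 2.838]
comb [[ 0.3623 -0.0274  0.005 ]
 [ 0.4906  0.0057  0.005 ]]
inc [[ 0.7609 -0.0069  0.015 ]]
[[0.5778 0.2415 0.1398 0.0062]]
```

```bash
cat >> h.py <<'E'
from scipy.spatial.transform import Rotation as R
np.set_printoptions(precision=3,suppress=True)
YAW=0.905; CX=np.array([np.cos(YAW),np.sin(YAW),0]); Z=np.array([0,0,1.])
LC=np.array([.527,.174,.091]); PINS=LC+.07*CX
def cp(x,z,y=0): # point in pins frame -> world
    return PINS+x*CX+z*Z+y*np.cross(Z,CX)
def tool(pitch,sgn,yaw=YAW):  # pitch below horizontal along chest x; y axis sgn*(up-front)
    c=np.array([np.cos(yaw),np.sin(yaw),0])
    x=np.cos(pitch)*c-np.sin(pitch)*Z; y=sgn*(np.sin(pitch)*c+np.cos(pitch)*Z)
    return np.c_[x,y,np.cross(x,y)]
def rel(pos,M):
    s=bot.state();R0=R.from_rotvec(s['orientation'])
    t=R0.inv().apply(np.array(pos)-s['tool_pos'])/.04
    w=(R0.inv()*R.from_matrix(M)).as_rotvec()/np.radians(5)
    print('shift',t,'turn',w); return t,w
def tip(p,M,ahead=.173): return np.array(p)-ahead*M[:,0]
def st():
    s=bot.state();print('t',round(s['time'],2),'p',s['tool_pos'],'F',s['force'],'gap',round(s['finger_gap'],4),'j',s['joints'],'axes',R.from_rotvec(s['orientation']).as_matrix().T.round(2).tolist())
E
python3 - <<'E'
from h import *
st()
for sg in(1,-1):
    M=tool(np.radians(45),sg); p=tip(cp(-.2,.05),M); print(sg,p);rel(p,M)
E
```

```text
t 0.15 p [ 0.208 -0.536  0.404] F [0.407 0.251 0.299] gap 0.0855 j [ 1.159  0.707 -0.028  1.485  0.022  0.951 -0.075] axes [[-0.0, 0.0, -1.0], [0.36, -0.93, -0.0], [-0.93, -0.36, 0.0]]
1 [ 0.371 -0.024  0.263]
shift [  3.534 -10.448  -8.431] turn [-22.676   9.382   5.355]
-1 [ 0.371 -0.024  0.263]
shift [  3.534 -10.448  -8.431] turn [11.226  4.656 -8.157]
```

```bash
python3 -m jog '[[[0,-1,-0.8],[0,0,0],0],[[0,-2,-1.5],[0,0,0],0],[[0,-3,-2.5],[0,0,0],0],[[0,-4,-3.3],[0,0,0],0],[[0,-5,-4],[0,0,0],0],[[0,-6,-5],[1,0.5,-0.8],0],[[0,-7,-5.7],[2,0.8,-1.5],0],[[0,-8,-6.5],[3,1.2,-2.2],0],[[0,-8.5,-7],[4,1.7,-3],0],[[0,-8.5,-7],[5,2,-3.6],0],[[0,-8.5,-7],[6,2.4,-4.3],0],[[0,-8.5,-7],[6,2.4,-4.3],0]]'
python3 - <<'E'
from h import *
st()
M=tool(np.radians(45),-1); p=tip(cp(-.2,.05),M); rel(p,M)
E
```

```text
time: 1.15
tool_pos: [0.3467, -0.1145, 0.4047]
orientation: [-2.056, -0.243, 1.792]
force: [-0.5, -0.7, 0.4]
finger_gap: 0.0857
t 1.15 p [ 0.347 -0.114  0.405] F [-0.478 -0.662  0.396] gap 0.0857 j [ 0.535  0.45  -0.229  2.192 -0.641  0.574 -0.851] axes [[0.16, 0.38, -0.91], [-0.13, -0.9, -0.41], [-0.98, 0.18, -0.1]]
shift [ 4.177 -0.678  0.161] turn [ 5.18   2.226 -3.826]
```

```bash
python3 -m jog '[[[0.5,0,0],[0.6,0.3,-0.5],0],[[1,-0.1,0],[1.2,0.5,-0.9],0],[[1.5,-0.2,0],[1.8,0.8,-1.4],0],[[2,-0.3,0],[2.4,1.1,-1.9],0],[[2.5,-0.4,0],[3,1.3,-2.3],0],[[3,-0.5,0.1],[3.6,1.6,-2.7],0],[[3.5,-0.6,0.1],[4.2,1.8,-3.1],0],[[4,-0.7,0.2],[4.8,2.1,-3.5],0],[[4.2,-0.7,0.2],[5.2,2.2,-3.8],0],[[4.2,-0.7,0.2],[5.2,2.2,-3.8],0]]'
python3 - <<'E'
from h import *
st()
M=tool(np.radians(45),-1); p=tip(cp(-.2,.05),M); rel(p,M)
for n in ['wrist','scene']: cv2.imwrite(f'pics/{n}1.png',bot.camera(n)[:,:,::-1])
E
```

```text
time: 1.98
tool_pos: [0.4248, -0.0832, 0.321]
orientation: [-1.702, -0.11, 1.348]
force: [-0.5, -0.6, 0.5]
finger_gap: 0.0859
t 1.98 p [ 0.425 -0.083  0.321] F [-0.519 -0.56   0.468] gap 0.0859 j [ 0.85   0.889 -0.98   2.197 -1.455  0.001 -0.546] axes [[0.39, 0.57, -0.72], [-0.45, -0.56, -0.69], [-0.8, 0.6, 0.04]]
shift [1.352 0.774 1.901] turn [-0.056  0.51  -0.212]
```

View pics/wrist1.png

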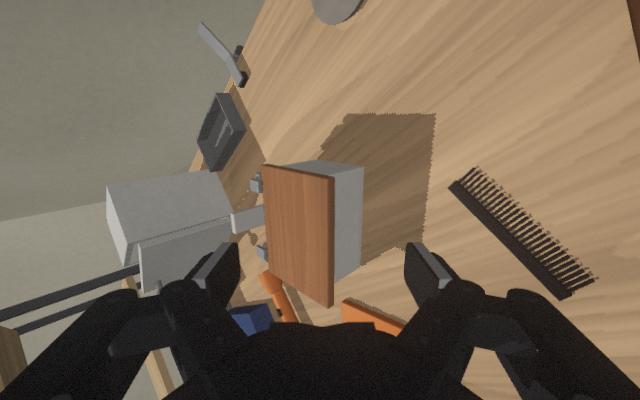

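View pics/scene1.png

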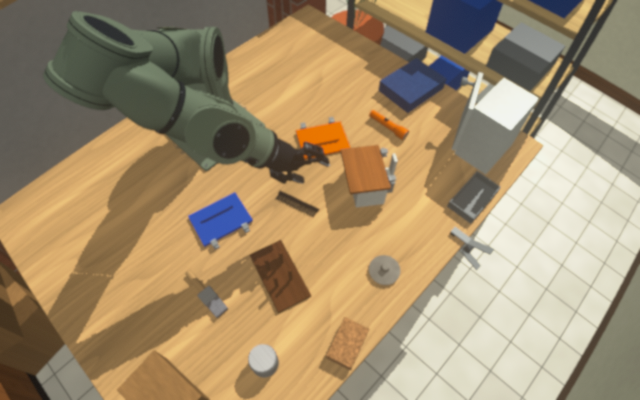

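The arm reached its j5 and j6 range ends on the retracted waypoint. The images show the lid lip facing the gripper and both jaws clear of everything. I'll aim at a pose farther out and check it.

Run:
```python
from h import *
for yw in(.905,.6):
  for pt in (45,55):
    M=tool(np.radians(pt),-1,yw); p=tip(cp(-.16,.03,-.03),M); print(yw,pt,p);rel(p,M)
```

```text
0.905 45 [ 0.419 -0.012  0.243]
shift [2.373 0.392 1.078] turn [-0.01   0.527 -0.238]
0.905 55 [0.434 0.007 0.263]
shift [ 2.423 -0.36   1.076] turn [0.036 0.526 1.762]
0.6 45 [0.394 0.016 0.243]
shift [2.513 0.29  1.991] turn [ 2.488  2.971 -0.294]
0.6 55 [0.413 0.029 0.263]
shift [ 2.537 -0.443  1.817] turn [2.74  2.745 1.686]
```

```bash
python3 -m jog '[[[0.4,0,0.2],[0,0,0],0],[[0.8,0.1,0.4],[0,0.1,0],0],[[1.2,0.2,0.6],[0,0.2,0],0],[[1.6,0.2,0.8],[0,0.3,0],0],[[2,0.3,1],[0,0.4,0],0],[[2.4,0.4,1.1],[0,0.5,-0.2],0],[[2.4,0.4,1.1],[0,0.5,-0.2],0],[[2.4,0.4,1.1],[0,0.5,-0.2],0]]'
python3 - <<'E'
from h import *
st()
M=tool(np.radians(45),-1,.905); p=tip(cp(-.16,.03,-.03),M); rel(p,M)
E
```

```text
time: 2.75
tool_pos: [0.4782, -0.0626, 0.2897]
orientation: [-1.704, -0.113, 1.353]
force: [-0.4, 0.6, 0.3]
finger_gap: 0.0852
t 2.75 p [ 0.478 -0.063  0.29 ] F [-0.416  0.552  0.255] gap 0.0852 j [ 0.722  0.963 -0.903  2.075 -1.455  0.001 -0.543] axes [[0.39, 0.57, -0.72], [-0.45, -0.57, -0.69], [-0.81, 0.59, 0.04]]
shift [0.996 0.733 1.898] turn [-0.016  0.548 -0.234]
```

Run:
```python
from h import *
Y2=YAW+np.pi/2
M=tool(np.radians(35),-1,Y2)
for y,z in((-.13,.06),(-.13,-.046),(-.053,-.046)):
    t=cp(-.125,z,y);p=tip(t,M);print('tip',t,'tcp',p,'palm low',t-.072*M[:,0]+.042*M[:,1]);rel(p,M)
# intermediate: tool down, jaws radial at (.6,-.05,.4)
M=tool(np.pi/2,-1,Y2);rel([.6,-.08,.38],M)
```

```text
tip [0.595 0.05  0.151] tcp [ 0.707 -0.037  0.25 ] palm low [ 0.661 -0.001  0.158]
shift [ 3.304 -2.229 -4.26 ] turn [-11.716 -13.193  -1.46 ]
tip [0.595 0.05  0.045] tcp [ 0.707 -0.037  0.144] palm low [ 0.661 -0.001  0.052]
shift [ 5.213 -0.394 -4.353] turn [-11.716 -13.193  -1.46 ]
tip [0.535 0.098 0.045] tcp [0.646 0.01  0.144] palm low [0.6   0.047 0.052]
shift [ 5.305 -0.392 -2.43 ] turn [-11.716 -13.193  -1.46 ]
shift [-0.689 -2.677 -2.631] turn [-16.837  -6.427   7.246]
```

```bash
python3 -m jog '[[[-0.3,-0.5,-0.5],[-1.2,-0.5,0.5],0.3],[[-0.5,-1,-1],[-2.5,-1,1],0.6],[[-0.7,-1.5,-1.5],[-3.7,-1.5,1.6],1],[[-0.7,-2,-2],[-5,-2,2.1],1],[[-0.7,-2.5,-2.5],[-6.2,-2.4,2.6],1],[[-0.7,-2.7,-2.6],[-7.4,-2.9,3.1],1],[[-0.7,-2.7,-2.6],[-8.6,-3.3,3.7],1],[[-0.7,-2.7,-2.6],[-9.8,-3.8,4.2],1],[[-0.7,-2.7,-2.6],[-11,-4.2,4.7],1],[[-0.7,-2.7,-2.6],[-12.2,-4.7,5.2],1],[[-0.7,-2.7,-2.6],[-13.4,-5.1,5.7],1],[[-0.7,-2.7,-2.6],[-14.5,-5.5,6.2],1]]'
python3 - <<'E'
from h import *
st()
M=tool(np.radians(35),-1,YAW+np.pi/2);rel(tip(cp(-.125,.06,-.13),M),M)
M=tool(np.radians(65),-1,YAW+np.pi/2);rel([.66,-.06,.34],M)
E
```

```text
time: 3.75
tool_pos: [0.5992, -0.0792, 0.3808]
orientation: [2.122, 0.745, -1.976]
force: [-0.4, -0.0, -0.2]
finger_gap: 0.0002
t 3.75 p [ 0.599 -0.079  0.381] F [-0.439 -0.006 -0.175] gap 0.0002 j [ 0.157  0.791 -0.046  1.392 -0.267  0.997 -0.833] axes [[0.01, 0.25, -0.97], [0.45, -0.87, -0.22], [-0.89, -0.43, -0.12]]
shift [ 3.454  1.018 -2.457] turn [-3.635 -4.16  -8.574]
shift [ 1.125  0.492 -1.442] turn [-4.49  -3.012 -2.688]
```

```bash
python3 -m jog '[[[0.1,0.1,-0.3],[-0.4,-0.4,-0.9],1],[[0.3,0.2,-0.6],[-0.8,-0.9,-1.8],1],[[0.6,0.3,-0.9],[-1.2,-1.3,-2.6],1],[[0.9,0.4,-1.2],[-1.5,-1.7,-3.5],1],[[1.2,0.5,-1.5],[-1.9,-2.2,-4.4],1],[[1.6,0.6,-1.8],[-2.3,-2.6,-5.3],1],[[2,0.7,-2.1],[-2.7,-3,-6.2],1],[[2.4,0.8,-2.3],[-3,-3.4,-7.1],1],[[2.9,0.9,-2.5],[-3.3,-3.8,-7.9],1],[[3.4,1,-2.5],[-3.6,-4.2,-8.6],1],[[3.4,1,-2.5],[-3.6,-4.2,-8.6],1]]'
python3 - <<'E'
from h import *
st()
M=tool(np.radians(35),-1,YAW+np.pi/2)
for a in((.06,-.13),(-.046,-.13),(-.046,-.053)):rel(tip(cp(-.125,*a),M),M)
for n in ['scene','side']: cv2.imwrite(f'pics/{n}2.png',bot.camera(n)[:,:,::-1])
E
```

```text
time: 4.67
tool_pos: [0.6922, -0.0329, 0.2461]
orientation: [-1.306, -1.758, 2.188]
force: [-0.5, 0.4, -1.5]
finger_gap: -0.0
t 4.67 p [ 0.692 -0.033  0.246] F [-0.532  0.423 -1.474] gap -0.0 j [ 0.189  1.388 -0.55   0.512 -0.113  2.023 -0.824] axes [[-0.64, 0.51, -0.57], [0.45, -0.35, -0.82], [-0.62, -0.78, -0.0]]
shift [-0.346  0.114 -0.142] turn [-0.029 -0.056  0.051]
shift [ 1.164  2.291 -0.141] turn [-0.029 -0.056  0.051]
shift [ 2.746  1.194 -0.13 ] turn [-0.029 -0.056  0.051]
```

View pics/scene2.png

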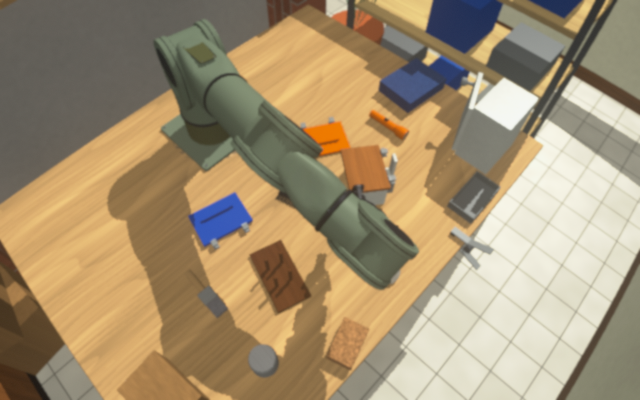

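View pics/side2.png

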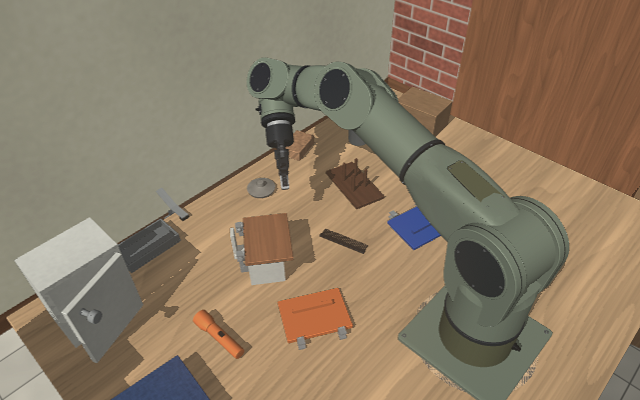

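The side view shows the closed gripper in front of the chest, pointing back at the lip, clear of the incense holder at (262,187). Next I'll lower it, then slide in under the lip from the side.

```bash
python3 -m jog '[[[0.2,0.3,0],[0,0,0],1],[[0.4,0.7,0],[0,0,0],1],[[0.6,1,0],[0,0,0],1],[[0.8,1.4,-0.1],[0,0,0],1],[[1,1.8,-0.1],[0,0,0],1],[[1.1,2.1,-0.1],[0,0,0],1],[[1.2,2.3,-0.1],[0,0,0],1],[[1.2,2.3,-0.1],[0,0,0],1]]'
python3 - <<'E'
from h import *
st()
M=tool(np.radians(35),-1,YAW+np.pi/2)
for a in((-.046,-.13),(-.046,-.053)):rel(tip(cp(-.125,*a),M),M)
for n in ['side','wrist','scene']:
  I=bot.camera(n)[:,:,::-1]; 
  if n=='side': I=cv2.resize(I[140:300,210:390],(720,640))[:600]
  cv2.imwrite(f'pics/{n}3.png',I)
E
```

```text
time: 5.43
tool_pos: [0.7014, -0.0388, 0.147]
orientation: [-1.322, -1.75, 2.192]
force: [-0.5, 0.8, 0.2]
finger_gap: -0.0002
t 5.43 p [ 0.701 -0.039  0.147] F [-0.522  0.802  0.234] gap -0.0002 j [ 0.147  1.556 -0.404  0.348 -0.173  2.023 -0.719] axes [[-0.64, 0.51, -0.58], [0.45, -0.36, -0.82], [-0.63, -0.78, -0.0]]
shift [-0.024  0.101 -0.117] turn [-0.066 -0.098 -0.078]
shift [ 1.545 -1.014 -0.097] turn [-0.066 -0.098 -0.078]
```

View pics/side3.png

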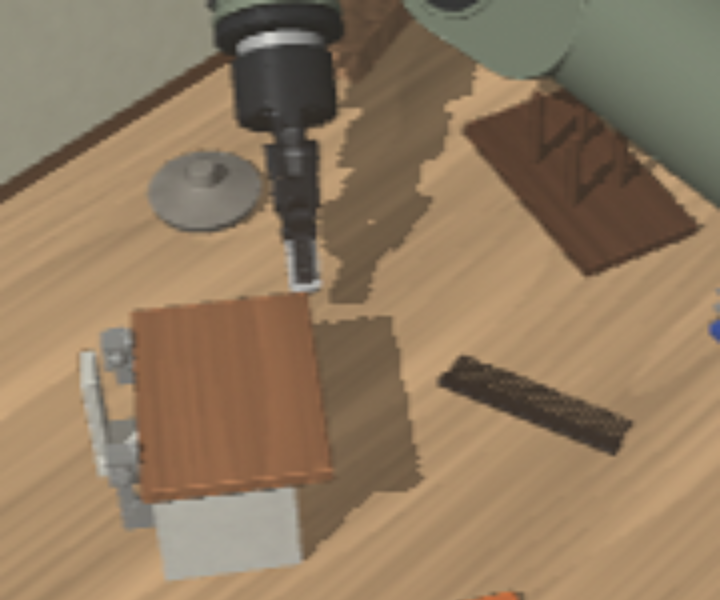

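View pics/wrist3.png

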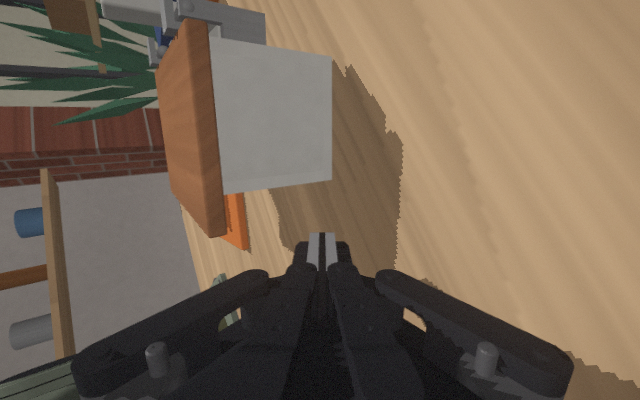

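Run:
```python
from h import *
i=bot.camera_info('wrist')
L=['lip top','lip bot','wall front rim','wall front bottom','wall back bottom']
for l,p in zip(L,proj('wrist',[cp(-.13,.006,-.08),cp(-.13,-.006,-.08),cp(-.105,-.006,-.075),cp(-.105,-.091,-.075),cp(-.016,-.091,-.075)],i)):print(l,p)
s=bot.state();M=R.from_rotvec(s['orientation']).as_matrix();t=s['tool_pos']+.173*M[:,0];print('tip',t,proj('wrist',[t]), 'pinsframe',(t-PINS)@CX,(t-PINS)@np.cross(Z,CX),t[2]-.091)
```

```text
lip top [211.489 244.963]
lip bot [231.137 240.383]
wall front rim [224.954 200.307]
wall front bottom [333.496 183.827]
wall back bottom [334.179  61.319]
tip [0.592 0.05  0.049] [[322.109 249.014]] pinsframe -0.12762554462778344 -0.12795403618458814 -0.04204512090543555
```

```bash
python3 -m jog '[[[0,0,-0.1],[0,0,0],1],[[0.3,-0.2,-0.2],[0,0,0],1],[[0.6,-0.4,-0.2],[0,0,0],1],[[0.9,-0.6,-0.2],[0,0,0],1],[[1.2,-0.8,-0.2],[0,0,0],1],[[1.5,-1,-0.2],[0,0,0],1],[[1.5,-1,-0.2],[0,0,0],1]]'
python3 - <<'E'
from h import *
st()
s=bot.state();M=R.from_rotvec(s['orientation']).as_matrix();t=s['tool_pos']+.173*M[:,0];print('tip pinsframe',(t-PINS)@CX,(t-PINS)@np.cross(Z,CX),t[2]-.091)
for n in ['side','wrist']:
  I=bot.camera(n)[:,:,::-1]; 
  if n=='side': I=cv2.resize(I[140:300,210:390],(720,640))[:600]
  cv2.imwrite(f'pics/{n}4.png',I)
E
```

```text
time: 6.17
tool_pos: [0.6498, 0.014, 0.1486]
orientation: [-1.324, -1.753, 2.189]
force: [0.0, 0.2, 0.2]
finger_gap: 0.0
t 6.17 p [0.65  0.014 0.149] F [0.038 0.169 0.161] gap 0.0 j [ 0.158  1.401 -0.43   0.858 -0.181  1.652 -0.708] axes [[-0.63, 0.51, -0.58], [0.45, -0.36, -0.81], [-0.62, -0.78, -0.0]]
tip pinsframe -0.11833264715000079 -0.05451993993760281 -0.04272451202852173
```

View pics/side4.png

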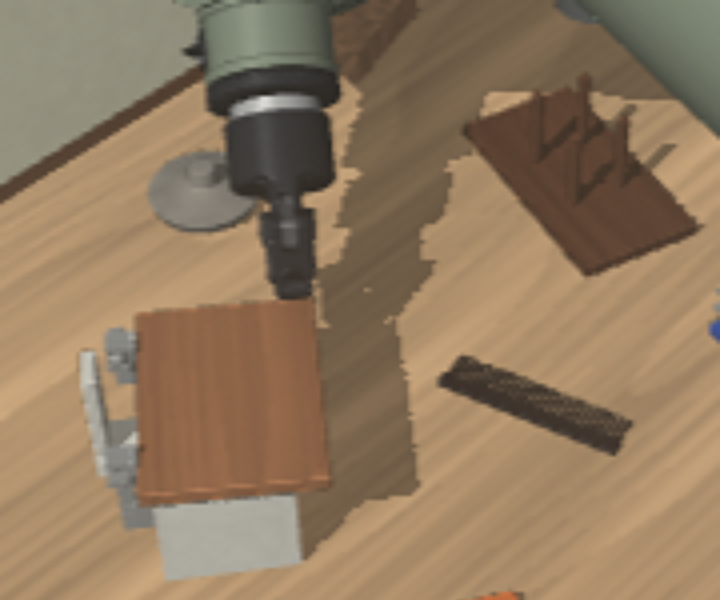

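View pics/wrist4.png

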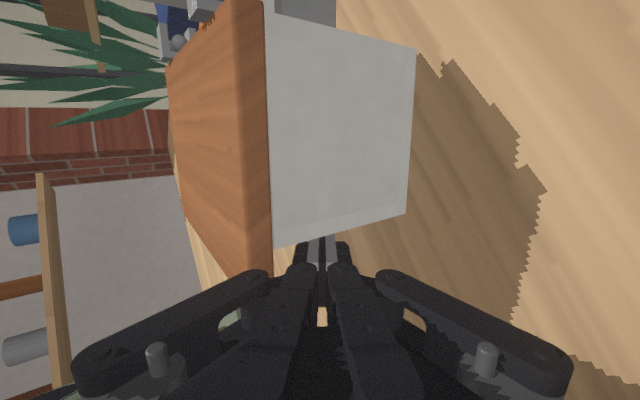

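```bash
python3 -m jog '[[[-0.06,-0.08,0],[0,0,0],1],[[-0.12,-0.16,0],[0,0,0],1],[[-0.2,-0.28,0],[0,0,0],1],[[-0.28,-0.4,0],[0,0,0],1],[[-0.36,-0.5,0],[0,0,0],1],[[-0.44,-0.61,0],[0,0,0],1],[[-0.52,-0.72,0],[0,0,0],1],[[-0.6,-0.83,0],[0,0,0],1],[[-0.67,-0.93,0],[0,0,0],1],[[-0.75,-1.05,-0.05],[0,0,0],1],[[-0.85,-1.19,-0.1],[0,0,0],1],[[-0.96,-1.34,-0.15],[0,0,0],1]]'
python3 - <<'E'
from h import *
st()
s=bot.state();M=R.from_rotvec(s['orientation']).as_matrix();t=s['tool_pos']+.173*M[:,0];print('tip pinsframe',(t-PINS)@CX,(t-PINS)@np.cross(Z,CX),t[2]-.091)
for n in ['side','wrist']:
  I=bot.camera(n)[:,:,::-1]; 
  if n=='side': I=cv2.resize(I[140:300,210:390],(720,640))[:600]
  cv2.imwrite(f'pics/{n}5.png',I)
E
```

```text
time: 7.27
tool_pos: [0.655, 0.0171, 0.2147]
orientation: [-1.326, -1.751, 2.189]
force: [0.0, 0.0, -0.9]
finger_gap: 0.0003
t 7.27 p [0.655 0.017 0.215] F [ 0.016  0.049 -0.944] gap 0.0003 j [ 0.156  1.312 -0.439  0.858 -0.209  1.723 -0.757] axes [[-0.63, 0.51, -0.58], [0.45, -0.36, -0.81], [-0.63, -0.78, -0.0]]
tip pinsframe -0.11254718918602817 -0.0567420425942997 0.02322518408359571
```

View pics/side5.png

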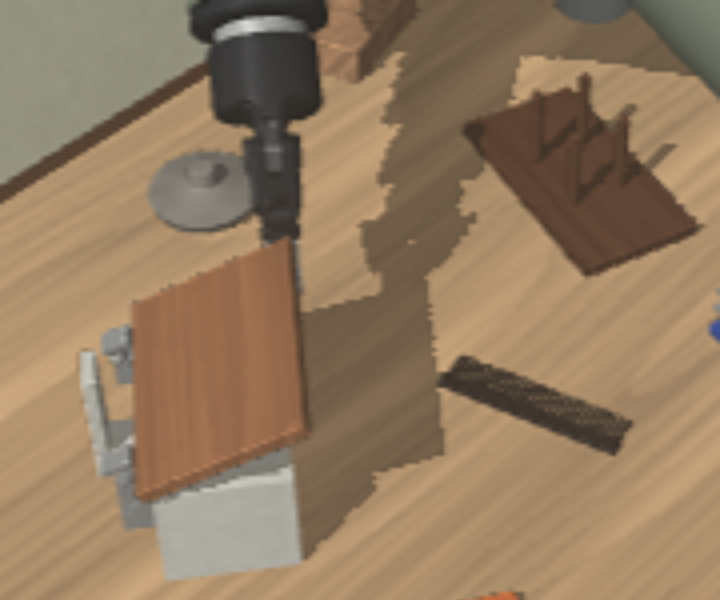

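View pics/wrist5.png

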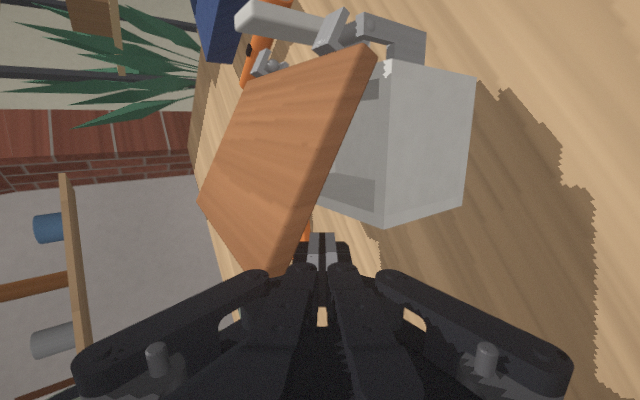

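The lid rides on the fingers at about 30°, with its hooks still on the pins. I'll continue the arc.

```bash
python3 -m jog '[[[-0.07,-0.1,-0.06],[0,0,0],1],[[-0.14,-0.2,-0.12],[0,0,0],1],[[-0.22,-0.31,-0.19],[0,0,0],1],[[-0.3,-0.43,-0.27],[0,0,0],1],[[-0.39,-0.55,-0.36],[0,0,0],1],[[-0.46,-0.65,-0.46],[0,0,0],1],[[-0.53,-0.75,-0.57],[0,0,0],1],[[-0.6,-0.84,-0.68],[0,0,0],1],[[-0.66,-0.93,-0.79],[0,0,0],1],[[-0.72,-1.01,-0.9],[0,0,0],1],[[-0.72,-1.01,-0.9],[0,0,0],1]]'
python3 - <<'E'
from h import *
st()
s=bot.state();M=R.from_rotvec(s['orientation']).as_matrix();t=s['tool_pos']+.173*M[:,0];print('tip pinsframe',(t-PINS)@CX,(t-PINS)@np.cross(Z,CX),t[2]-.091)
for n in ['side','wrist']:
  I=bot.camera(n)[:,:,::-1]; 
  if n=='side': I=cv2.resize(I[140:300,210:390],(720,640))[:600]
  cv2.imwrite(f'pics/{n}6.png',I)
E
```

```text
time: 8.28
tool_pos: [0.6779, 0.0462, 0.266]
orientation: [-1.329, -1.754, 2.188]
force: [1.4, -0.6, -0.1]
finger_gap: -0.0004
t 8.28 p [0.678 0.046 0.266] F [ 1.364 -0.601 -0.122] gap -0.0004 j [ 0.098  1.292 -0.45   0.705 -0.252  1.851 -0.849] axes [[-0.63, 0.51, -0.58], [0.46, -0.36, -0.81], [-0.63, -0.78, -0.01]]
tip pinsframe -0.07534322319782216 -0.056948584155119136 0.07429763983918833
```

View pics/side6.png

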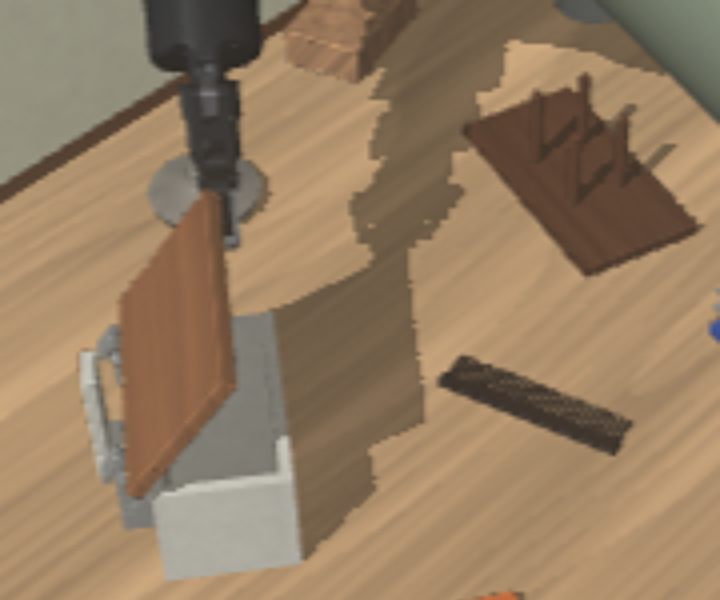

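View pics/wrist6.png

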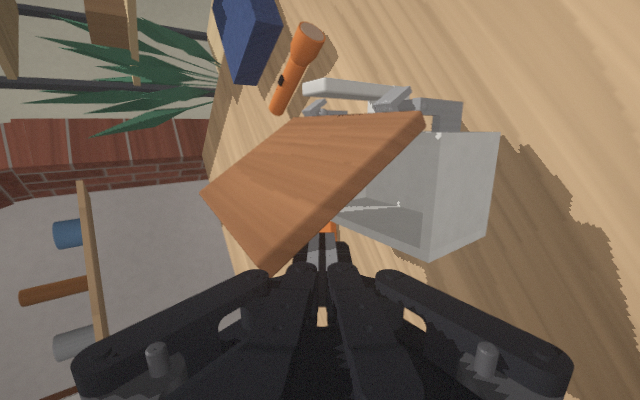

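```bash
python3 -m jog '[[[-0.07,-0.1,-0.13],[0,0,0],1],[[-0.13,-0.18,-0.27],[0,0,0],1],[[-0.18,-0.26,-0.41],[0,0,0],1],[[-0.23,-0.33,-0.55],[0,0,0],1],[[-0.27,-0.39,-0.7],[0,0,0],1],[[-0.3,-0.43,-0.85],[0,0,0],1],[[-0.33,-0.46,-1],[0,0,0],1],[[-0.35,-0.48,-1.15],[0,0,0],1],[[-0.36,-0.5,-1.3],[0,0,0],1],[[-0.36,-0.5,-1.4],[0,0,0],1],[[-0.36,-0.5,-1.5],[0,0,0],1],[[-0.36,-0.5,-1.6],[0,0,0],1]]'
python3 - <<'E'
from h import *
st()
s=bot.state();M=R.from_rotvec(s['orientation']).as_matrix();t=s['tool_pos']+.173*M[:,0];print('tip pinsframe',(t-PINS)@CX,(t-PINS)@np.cross(Z,CX),t[2]-.091)
for n in ['side','wrist']:
  I=bot.camera(n)[:,:,::-1]; 
  if n=='side': I=cv2.resize(I[140:300,210:390],(720,640))[:600]
  cv2.imwrite(f'pics/{n}7.png',I)
E
```

```text
time: 9.38
tool_pos: [0.7096, 0.0951, 0.2889]
orientation: [-1.336, -1.75, 2.184]
force: [-0.5, 0.1, 0.2]
finger_gap: -0.0
t 9.38 p [0.71  0.095 0.289] F [-0.521  0.134  0.173] gap -0.0 j [ 0.014  1.376 -0.637  0.381 -0.155  2.023 -1.032] axes [[-0.63, 0.51, -0.58], [0.46, -0.36, -0.81], [-0.63, -0.78, -0.01]]
tip pinsframe -0.016382127380277927 -0.05193811131461224 0.09692609408762681
```

View pics/side7.png

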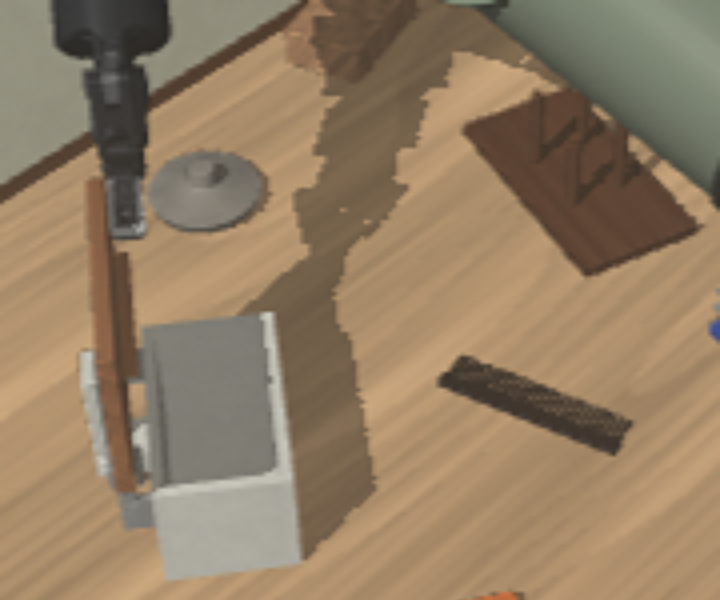

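View pics/wrist7.png

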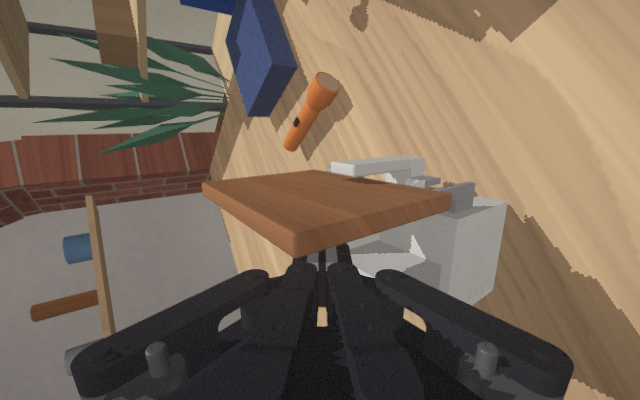

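The lid is about upright now and the cleat is visible on its front side. A bit more push will confirm it against the stop.

```bash
python3 -m jog '[[[-0.05,0,-0.1],[0,0,0.2],1],[[-0.05,0,-0.2],[0,0,0.4],1],[[-0.05,0,-0.3],[0,0,0.6],1],[[-0.05,0,-0.35],[0,0,0.8],1],[[-0.05,0,-0.35],[0,0,0.8],1]]'
python3 - <<'E'
from h import *
st()
s=bot.state();M=R.from_rotvec(s['orientation']).as_matrix();t=s['tool_pos']+.173*M[:,0];print('tip pinsframe',(t-PINS)@CX,(t-PINS)@np.cross(Z,CX),t[2]-.091)
for n in ['side','wrist']:
  I=bot.camera(n)[:,:,::-1]; 
  if n=='side': I=cv2.resize(I[140:300,210:390],(720,640))[:600]
  cv2.imwrite(f'pics/{n}8.png',I)
E
```

```text
time: 9.9
tool_pos: [0.7176, 0.1062, 0.2902]
orientation: [1.412, 1.716, -2.204]
force: [-0.1, -0.1, -0.7]
finger_gap: 0.0002
t 9.9 p [0.718 0.106 0.29 ] F [-0.059 -0.14  -0.738] gap 0.0002 j [-0.027  1.38  -0.552  0.315 -0.173  2.024 -1.011] axes [[-0.59, 0.49, -0.64], [0.5, -0.4, -0.77], [-0.63, -0.78, -0.01]]
tip pinsframe -0.002791052870400516 -0.05908871176618601 0.08822036213259896
```

View pics/side8.png

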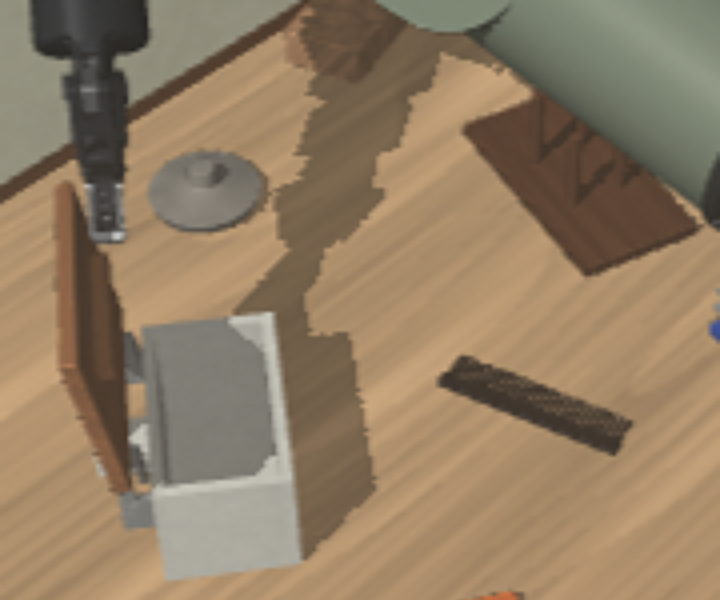

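View pics/wrist8.png

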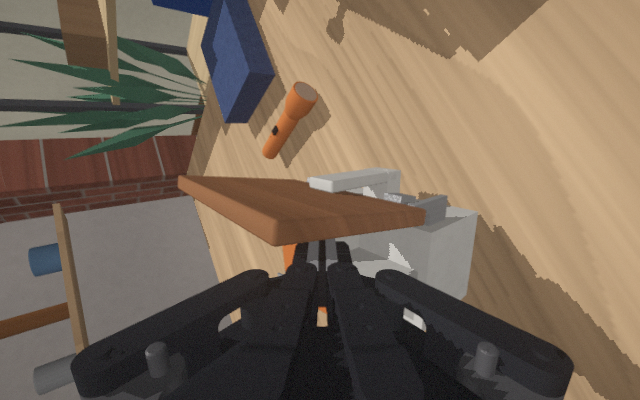

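The lid now leans on the stop and is off the fingers. I'll back the fingers away toward the chest's front and then go up, opening and turning the tool down.

```bash
python3 -m jog '[[[-0.1,0,0.3],[0,0,0],1],[[-0.2,0,0.8],[0,0,0],1],[[-0.3,0,1.4],[0,0,0],1],[[-0.6,-0.4,2],[0,0,0.5],1],[[-1,-1,2.5],[0,0,1.3],1],[[-1.4,-1.6,2.7],[0,0,2.3],0.8],[[-1.8,-2.2,2.7],[0,0,3.4],0.6],[[-2.1,-2.8,2.7],[0,0,4.5],0.4],[[-2.1,-2.8,2.7],[0,0,5.6],0.4],[[-2.1,-2.8,2.7],[0,0,6.7],0.4],[[-2.1,-2.8,2.7],[0,0,7.8],0.4],[[-2.1,-2.8,2.7],[0,0,8.5],0.4]]'
python3 - <<'E'
from h import *
st()
for sg in(1,-1):
  M=tool(np.radians(96),sg,YAW);rel(tip(cp(.017,.22),M,.155),M)
for n in ['side','scene','wrist']:
  I=bot.camera(n)[:,:,::-1];cv2.imwrite(f'pics/{n}9.png',I)
E
```

```text
time: 11.0
tool_pos: [0.643, 0.0253, 0.4297]
orientation: [1.678, 0.937, -1.768]
force: [-0.6, 0.7, 0.8]
finger_gap: 0.0514
t 11.0 p [0.643 0.025 0.43 ] F [-0.607  0.705  0.82 ] gap 0.0514 j [ 0.085  0.843 -0.396  1.093  0.194  1.327 -0.932] axes [[-0.09, 0.09, -0.99], [0.77, -0.62, -0.13], [-0.63, -0.78, -0.01]]
shift [-0.255 -4.701 -3.654] turn [-18.032  -2.19    0.132]
shift [-0.255 -4.701 -3.654] turn [17.871  0.131  2.186]
```

View pics/side9.png

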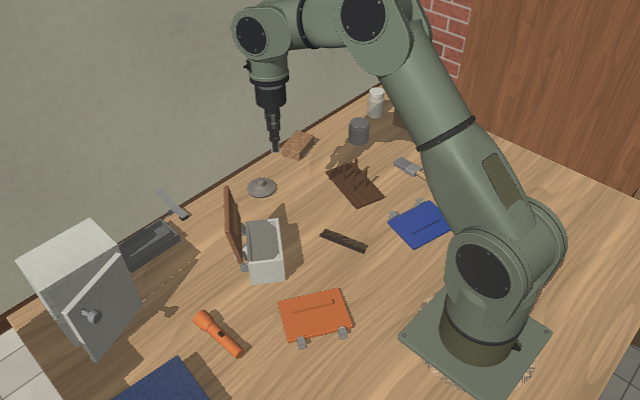

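View pics/scene9.png

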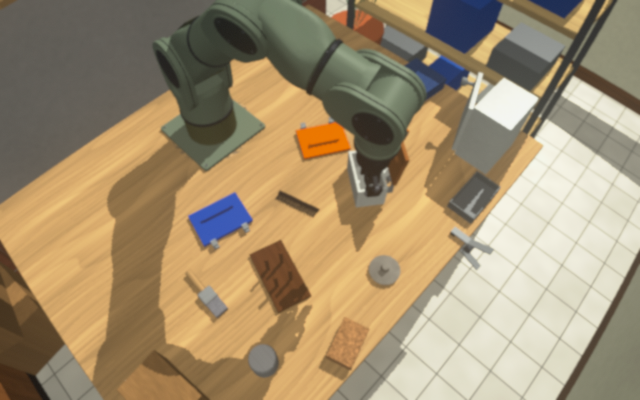

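View pics/wrist9.png

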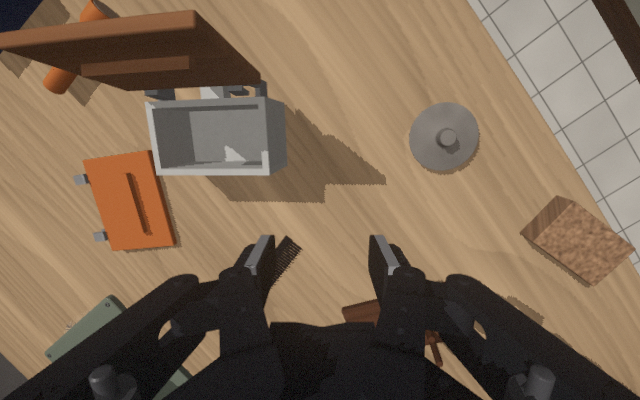

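```bash
python3 -m jog '[[[0,-0.4,-0.3],[-1.4,-0.2,0],0.2],[[0,-0.8,-0.6],[-2.8,-0.3,0],0.1],[[0,-1.2,-0.9],[-4.2,-0.5,0],0],[[0,-1.6,-1.2],[-5.6,-0.7,0],0],[[0,-2,-1.5],[-7,-0.9,0],0],[[-0.1,-2.4,-1.8],[-8.4,-1,0],0],[[-0.1,-2.8,-2.1],[-9.8,-1.2,0],0],[[-0.1,-3.2,-2.4],[-11.2,-1.4,0],0],[[-0.2,-3.6,-2.8],[-12.6,-1.5,0],0],[[-0.2,-4,-3.1],[-14,-1.7,0],0],[[-0.2,-4.3,-3.4],[-15.4,-1.9,0],0],[[-0.2,-4.3,-3.4],[-16.4,-2,0],0]]'
python3 - <<'E'
from h import *
st()
M=tool(np.radians(96),1,YAW);rel(tip(cp(.017,.22),M,.155),M)
for n in ['side','scene','wrist']:
  I=bot.camera(n)[:,:,::-1];cv2.imwrite(f'pics/{n}10.png',I)
  if n=='side':cv2.imwrite('pics/s10c.png',cv2.resize(I[150:300,180:330],(600,600)))
i=bot.camera_info('wrist');np.save('w10.npy',i,allow_pickle=True)
E
```

```text
time: 12.15
tool_pos: [0.5959, 0.2405, 0.4614]
orientation: [0.548, 1.542, -0.71]
force: [-0.1, 0.2, 0.1]
finger_gap: 0.0855
t 12.15 p [0.596 0.24  0.461] F [-0.14   0.176  0.102] gap 0.0855 j [-0.188  0.866 -0.698  1.012  0.498  1.535  0.002] axes [[-0.1, -0.07, -0.99], [0.71, 0.69, -0.12], [0.7, -0.72, -0.02]]
shift [-0.105  0.153 -0.354] turn [-1.501 -0.39   0.124]
```

View pics/s10c.png

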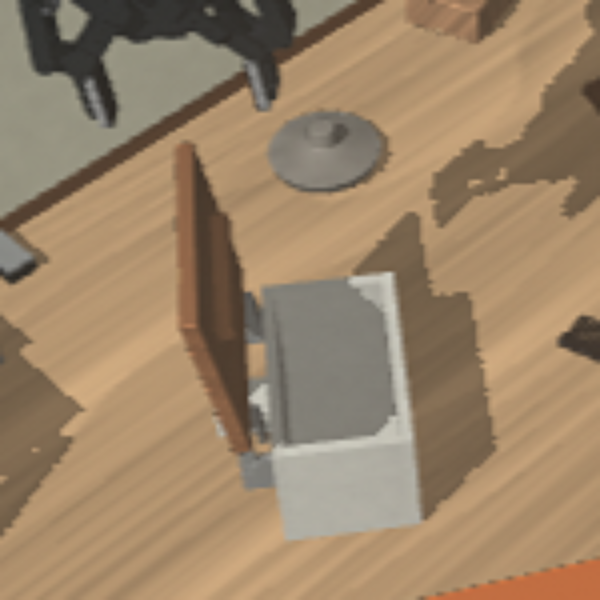

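View pics/wrist10.png

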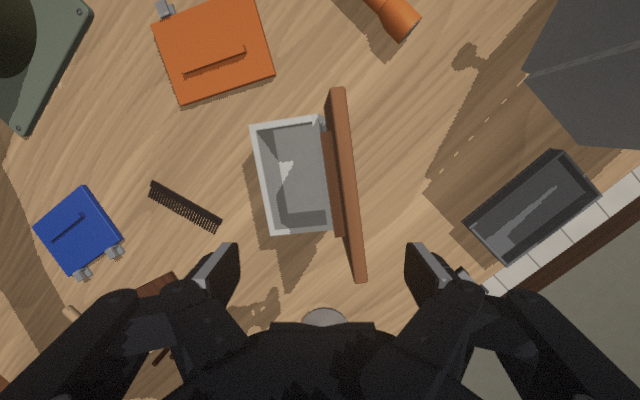

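Run:
```python
from h import *
i=np.load('w10.npy',allow_pickle=True).item()
p=onplane('wrist',[(331,89),(345,87),(367,281),(355,283)],.220,i);print(p)
c=p.mean(0);d=(p[2]+p[3]-p[0]-p[1])/2;print('c',c,'len',np.linalg.norm(d),'yaw dir',np.arctan2(d[1],d[0])+np.pi/2,'thick',np.linalg.norm(p[0]-p[1]))
print('pins frame',(c-PINS)@CX,(c-PINS)@np.cross(Z,CX))
def B(p): return np.array(p)/4+[180,150]-0.375
q=onplane('side',B([(184,148),(190,322)]),.220);print(q,q.mean(0))
```

```text
[[0.516 0.292 0.22 ]
 [0.522 0.3   0.22 ]
 [0.644 0.203 0.22 ]
 [0.638 0.194 0.22 ]]
c [0.58  0.247 0.22 ] len 0.15592812679975102 yaw dir 0.8994719112188645 thick 0.010130138359894243
pins frame 0.020423997493727853 0.003537723128212989
[[0.636 0.202 0.22 ]
 [0.517 0.294 0.22 ]] [0.576 0.248 0.22 ]
```

The wrist view shows the lid's top edge from (338,88) to (361,282). Its centre is at about (0.579, 0.247), yaw 0.90, leaning about 7°. I'll descend over it.

Run:
```python
from h import *
M=tool(np.radians(97),1,.90)
for z in(.15,.115):rel(tip(cp(.0175,z,.0035),M,.155),M)
```

```text
shift [ 1.624  0.457 -0.505] turn [-1.591 -0.385 -0.072]
shift [ 2.493  0.559 -0.49 ] turn [-1.591 -0.385 -0.072]
```

```bash
python3 -m jog '[[[0.1,0.1,-0.2],[-0.6,-0.1,0],0],[[0.3,0.3,-0.4],[-1.2,-0.3,0],0],[[0.6,0.4,-0.5],[-1.6,-0.4,-0.1],0],[[0.9,0.45,-0.5],[-1.6,-0.4,-0.1],0],[[1.2,0.45,-0.5],[-1.6,-0.4,-0.1],0],[[1.5,0.45,-0.5],[-1.6,-0.4,-0.1],0],[[1.8,0.5,-0.5],[-1.6,-0.4,-0.1],0],[[2.1,0.52,-0.5],[-1.6,-0.4,-0.1],0],[[2.3,0.54,-0.5],[-1.6,-0.4,-0.1],0],[[2.5,0.56,-0.5],[-1.6,-0.4,-0.1],0],[[2.5,0.56,-0.5],[-1.6,-0.4,-0.1],0]]'
python3 - <<'E'
from h import *
st()
M=tool(np.radians(97),1,.90)
rel(tip(cp(.0175,.115,.0035),M,.155),M)
for n in ['side','wrist']:
  I=bot.camera(n)[:,:,::-1];cv2.imwrite(f'pics/{n}11.png',I)
  if n=='side':cv2.imwrite('pics/s11c.png',cv2.resize(I[120:270,170:320],(600,600)))
E
```

```text
time: 13.22
tool_pos: [0.5898, 0.2596, 0.3579]
orientation: [0.432, 1.546, -0.624]
force: [0.5, 0.1, -0.6]
finger_gap: 0.0855
t 13.22 p [0.59  0.26  0.358] F [ 0.483  0.118 -0.624] gap 0.0855 j [-0.207  0.962 -0.689  1.183  0.597  1.319  0.006] axes [[-0.08, -0.1, -0.99], [0.62, 0.78, -0.13], [0.78, -0.62, 0.0]]
shift [-0.048  0.002  0.001] turn [-0.006  0.001  0.054]
```

View pics/s11c.png

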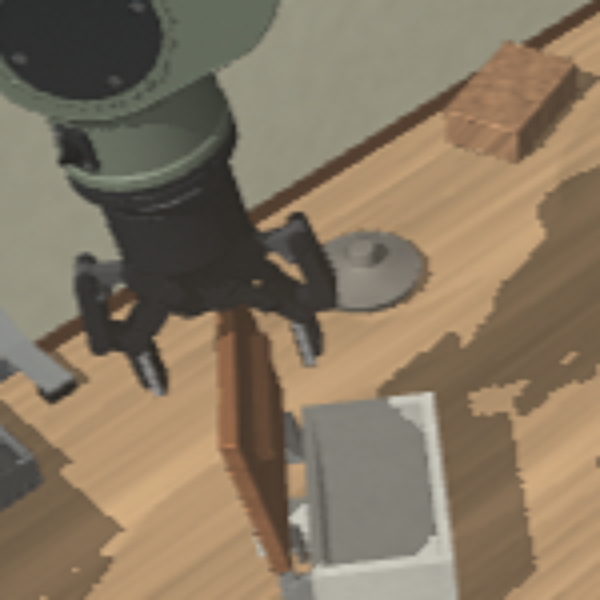

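View pics/wrist11.png

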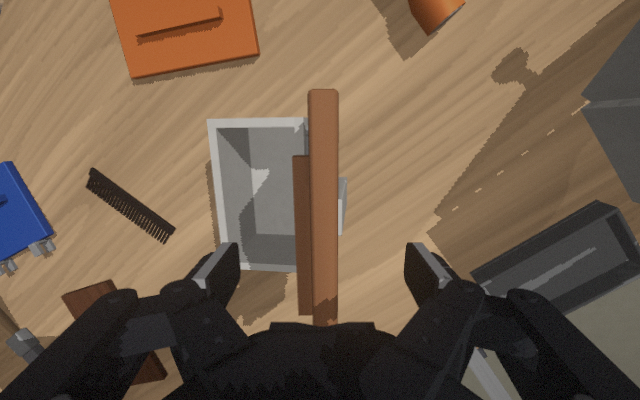

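The lid edge, centred at u≈323, is square and midway between the pads. Closing now.

```bash
python3 -m jog '[[[0,0,0],[0,0,0],0.2],[[0,0,0],[0,0,0],0.4],[[0,0,0],[0,0,0],0.6],[[0,0,0],[0,0,0],0.7],[[0,0,0],[0,0,0],0.8],[[0,0,0],[0,0,0],0.9],[[0,0,0],[0,0,0],1],[[0,0,0],[0,0,0],1],[[0,0,0],[0,0,0],1],[[0,0,0],[0,0,0],1]]'
python3 - <<'E'
from h import *
st()
for n in ['side','wrist']:
  I=bot.camera(n)[:,:,::-1];cv2.imwrite(f'pics/{n}12.png',I)
  if n=='side':cv2.imwrite('pics/s12c.png',cv2.resize(I[120:270,170:320],(600,600)))
E
```

```text
time: 14.15
tool_pos: [0.5898, 0.2598, 0.3598]
orientation: [0.432, 1.545, -0.623]
force: [-2.9, -2.0, 5.7]
finger_gap: 0.011
t 14.15 p [0.59 0.26 0.36] F [-2.873 -1.954  5.662] gap 0.011 j [-0.207  0.959 -0.69   1.181  0.596  1.321  0.007] axes [[-0.08, -0.1, -0.99], [0.62, 0.78, -0.12], [0.78, -0.62, 0.0]]
```

View pics/s12c.png

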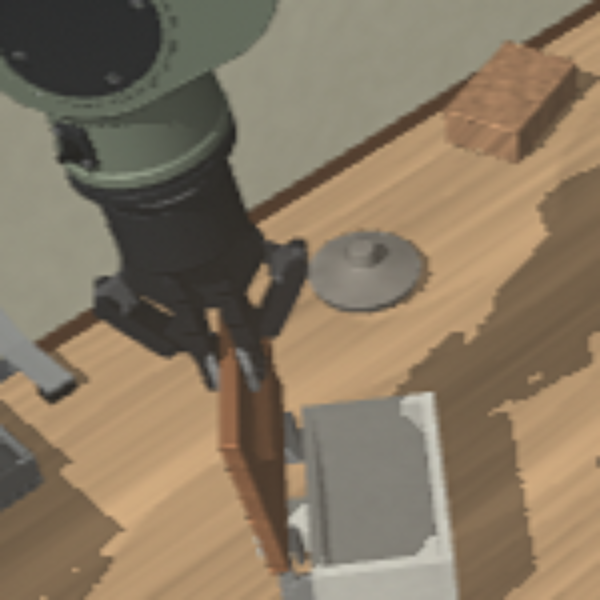

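```bash
python3 -m jog '[[[-0.1,0,0],[0,0,0],1],[[-0.2,0,0],[0,0,0],1],[[-0.35,-0.02,0],[0,0,0],1],[[-0.5,-0.04,0],[0,0,0],1],[[-0.7,-0.07,0],[0,0,0],1],[[-0.9,-0.1,0],[0,0,0],1],[[-1.1,-0.13,0],[0,0,0],1],[[-1.3,-0.17,0],[0,0,0],1],[[-1.5,-0.2,0],[0,0,0],1],[[-1.7,-0.22,0],[0,0,0],1],[[-1.8,-0.23,0],[0,0,0],1],[[-1.8,-0.23,0],[0,0,0],1]]'
python3 - <<'E'
from h import *
st()
for n in ['side','wrist']:
  I=bot.camera(n)[:,:,::-1];cv2.imwrite(f'pics/{n}13.png',I)
  if n=='side':cv2.imwrite('pics/s13c.png',cv2.resize(I[90:270,150:330],(600,600)))
YR=1.263; RS=np.array([.5575,-.210,.012])
for y in(1.263,):
  M=tool(np.pi/2,1,y);rel(tip(RS+[0,0,.20],M,.155),M)
E
```

```text
time: 15.25
tool_pos: [0.5897, 0.2599, 0.4334]
orientation: [0.433, 1.544, -0.622]
force: [-1.6, 0.3, -2.0]
finger_gap: 0.011
t 15.25 p [0.59  0.26  0.433] F [-1.555  0.292 -2.024] gap 0.011 j [-0.216  0.891 -0.707  1.065  0.552  1.48   0.062] axes [[-0.08, -0.1, -0.99], [0.62, 0.78, -0.12], [0.78, -0.62, 0.0]]
shift [ 2.838 -9.418  6.67 ] turn [-4.156 -0.252  1.425]
```

View pics/s13c.png

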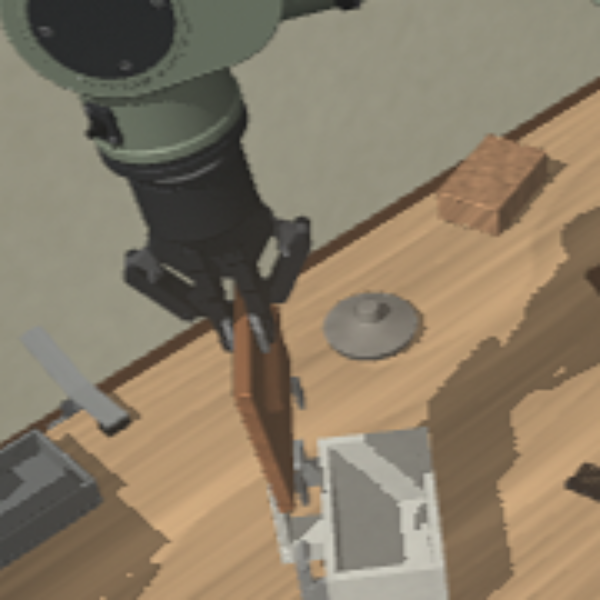

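View pics/wrist13.png

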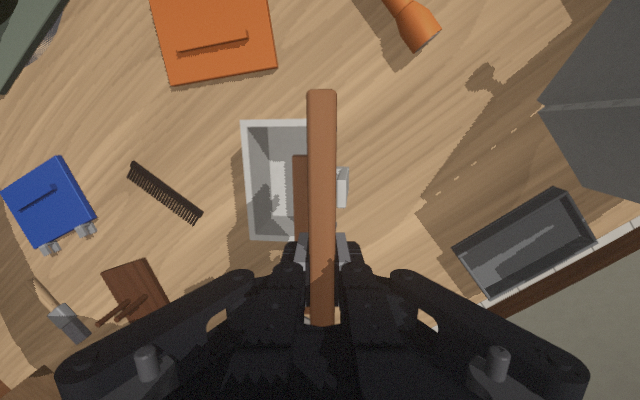

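The lid is off the pins and held square in the jaws. I'll carry it to above the rack.

```bash
python3 -m jog '[[[0,-0.3,0.2],[0,0,0.2],1],[[0,-0.8,0.6],[-0.3,0,0.4],1],[[0,-1.5,1.1],[-0.7,0,0.6],1],[[0,-2.2,1.6],[-1.1,0,0.8],1],[[0,-2.9,2.1],[-1.5,-0.1,1],1],[[0.1,-3.6,2.6],[-1.9,-0.1,1.2],1],[[0.2,-4.3,3.1],[-2.3,-0.1,1.4],1],[[0.3,-5,3.6],[-2.7,-0.2,1.4],1],[[0.4,-5.7,4.1],[-3.1,-0.2,1.4],1],[[0.5,-6.4,4.6],[-3.5,-0.2,1.4],1],[[0.6,-6.9,5],[-3.8,-0.2,1.4],1],[[0.6,-7.1,5.2],[-4.2,-0.2,1.4],1]]'
python3 - <<'E'
from h import *
st()
RS=np.array([.5575,-.210,.012])
M=tool(np.pi/2,1,1.263);rel(tip(RS+[0,0,.24],M,.155),M)
E
```

```text
time: 16.35
tool_pos: [0.5751, -0.0968, 0.4431]
orientation: [0.24, 1.564, -0.243]
force: [-0.1, -0.3, -1.6]
finger_gap: 0.0111
t 16.35 p [ 0.575 -0.097  0.443] F [-0.125 -0.289 -1.594] gap 0.0111 j [ 0.514  0.797 -0.899  1.372  0.625  1.275  0.844] axes [[-0.01, -0.0, -1.0], [0.3, 0.95, -0.0], [0.95, -0.3, -0.01]]
shift [ 0.909 -2.827  0.442] turn [ 0.005 -0.072  0.037]
```

```bash
python3 -m jog '[[[0,-0.3,0],[0,0,0],1],[[0,-0.7,0.1],[0,0,0],1],[[0,-1.2,0.2],[0,0,0],1],[[0.1,-1.7,0.3],[0,0,0],1],[[0.2,-2.2,0.4],[0,0,0],1],[[0.3,-2.6,0.4],[0,0,0],1],[[0.5,-2.8,0.4],[0,0,0],1],[[0.7,-2.8,0.4],[0,0,0],1],[[0.7,-2.8,0.4],[0,0,0],1]]'
python3 - <<'E'
from h import *
st()
for n in ['side','scene','wrist']:
  np.save(f'{n}14.npy',bot.camera_info(n),allow_pickle=True)
  I=bot.camera(n)[:,:,::-1];cv2.imwrite(f'pics/{n}14.png',I)
  if n=='side':cv2.imwrite('pics/s14c.png',cv2.resize(I[60:240,270:450],(600,600)))
  if n=='scene':cv2.imwrite('pics/c14c.png',cv2.resize(I[180:360,200:380],(600,600)))
E
```

```text
time: 17.1
tool_pos: [0.5562, -0.208, 0.4135]
orientation: [0.24, 1.566, -0.242]
force: [0.3, -0.4, -1.5]
finger_gap: 0.0111
t 17.1 p [ 0.556 -0.208  0.414] F [ 0.258 -0.419 -1.451] gap 0.0111 j [ 0.698  0.847 -0.898  1.379  0.668  1.241  1.012] axes [[-0.01, -0.0, -1.0], [0.3, 0.95, -0.0], [0.95, -0.3, -0.01]]
```

View pics/s14c.png

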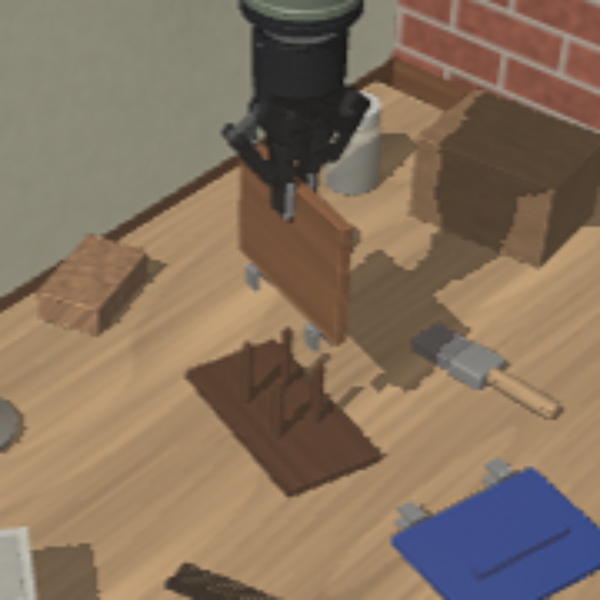

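View pics/c14c.png

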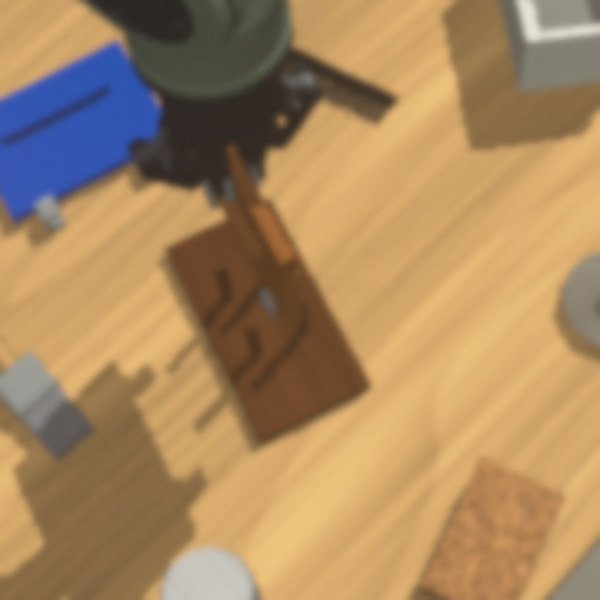

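View pics/wrist14.png

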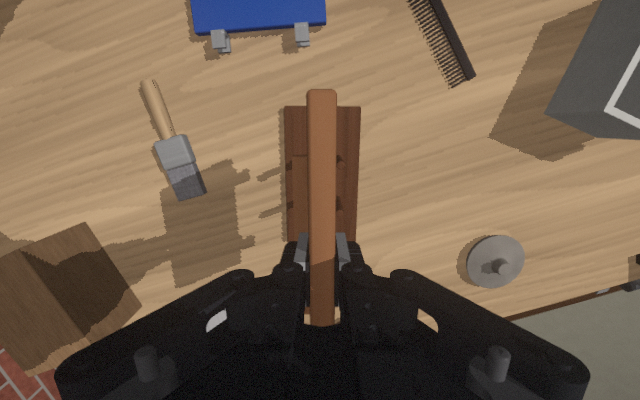

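Run:
```python
from h import *
i=np.load('wrist14.npy',allow_pickle=True).item()
p=onplane('wrist',[(284,107),(361,108),(287,240),(355,240)],.012,i);print(p)
a=(p[0]+p[1])/2;b=(p[2]+p[3])/2;print('end mid',a,'mid',b,'yaw line',np.arctan2(*(b-a)[[1,0]]),'w',np.linalg.norm(p[0]-p[1]),np.linalg.norm(p[2]-p[3]))
d=np.array([np.cos(1.263-np.pi/2),np.sin(1.263-np.pi/2),0]);print('centre est',a+.095*d)
# predicted rack & dowels
RX=np.array([np.cos(1.263),np.sin(1.263),0]);RS=np.array([.5575,-.21,.012])
print(proj('wrist',[RS+x*RX+y*d+[0,0,z] for x,y,z in[(-.05,-.095,0),(.05,-.095,0),(-.021,-.028,.068),(.021,-.028,.068),(-.021,.028,.068),(.021,.028,.068)]],i))
```

```text
[[ 0.455 -0.227  0.012]
 [ 0.486 -0.133  0.012]
 [ 0.63  -0.284  0.012]
 [ 0.66  -0.19   0.012]]
end mid [ 0.471 -0.18   0.012] mid [ 0.645 -0.237  0.012] yaw line -0.3177730087277834 w 0.09895643791415264 0.09881882491822483
centre est [ 0.561 -0.208  0.012]
[[281.42  104.756]
 [359.408 104.843]
 [300.916 163.989]
 [338.986 164.051]
 [301.787 212.413]
 [338.146 212.488]]
```

Run:
```python
from h import *
RS=np.array([.559,-.2095,.012])
M=tool(np.pi/2,1,1.258)
for z in (.215,.13):rel(tip(RS+[0,0,z],M,.155),M)
```

```text
shift [ 0.838 -0.033  0.079] turn [ 0.08 -0.07  0.03]
shift [ 2.963 -0.028  0.092] turn [ 0.08 -0.07  0.03]
```

```bash
python3 -m jog '[[[0.1,0,0.1],[0.1,-0.1,0],1],[[0.2,0,0.1],[0.1,-0.1,0],1],[[0.35,0,0.1],[0.1,-0.1,0],1],[[0.5,-0.03,0.1],[0.1,-0.1,0],1],[[0.65,-0.03,0.1],[0.1,-0.1,0],1],[[0.8,-0.03,0.1],[0.1,-0.1,0],1],[[0.8,-0.03,0.1],[0.1,-0.1,0],1]]'
python3 - <<'E'
from h import *
st()
for n in ['side','scene','wrist']:
  I=bot.camera(n)[:,:,::-1]
  if n=='side':I=cv2.resize(I[100:240,300:440],(600,600))
  if n=='scene':I=cv2.resize(I[200:340,220:360],(600,600))
  cv2.imwrite(f'pics/{n}15.png',I)
E
```

```text
time: 17.83
tool_pos: [0.5597, -0.2097, 0.3822]
orientation: [0.245, 1.556, -0.249]
force: [-0.2, 0.3, -2.8]
finger_gap: 0.0113
t 17.83 p [ 0.56  -0.21   0.382] F [-0.192  0.261 -2.824] gap 0.0113 j [ 0.693  0.883 -0.877  1.415  0.704  1.171  0.978] axes [[0.0, -0.0, -1.0], [0.31, 0.95, -0.0], [0.95, -0.31, 0.0]]
```

View pics/side15.png

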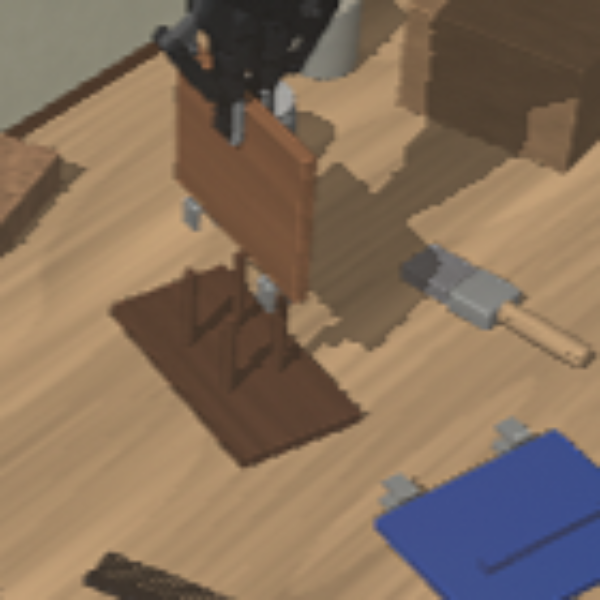

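View pics/scene15.png

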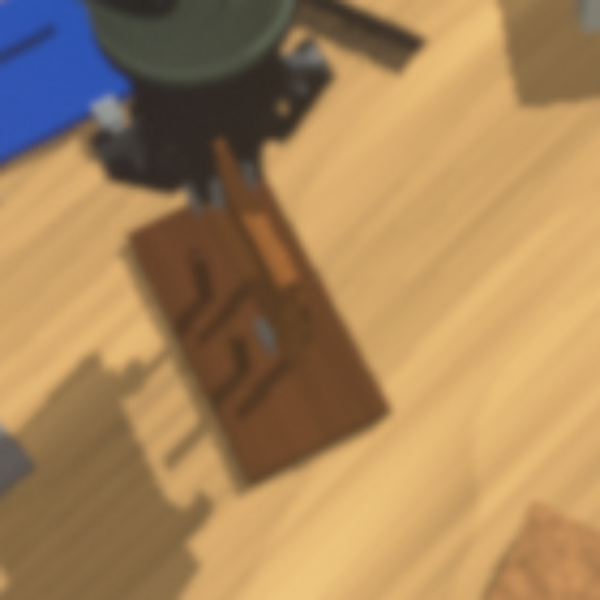

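View pics/wrist15.png

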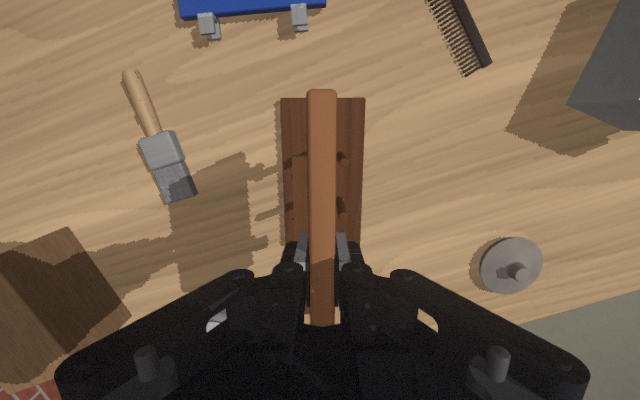

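The wrist view shows the lid centred at u≈322 over the rack, whose edges are at 281 and 364, with the long edges parallel. I'll lower it into the slot.

```bash
python3 -m jog '[[[0.15,0,0],[0,0,0],1],[[0.35,0,0],[0,0,0],1],[[0.55,0,0],[0,0,0],1],[[0.75,0,0],[0,0,0],1],[[0.95,0,0],[0,0,0],1],[[1.15,0,0],[0,0,0],1],[[1.35,0,0],[0,0,0],1],[[1.55,0,0],[0,0,0],1],[[1.75,0,0],[0,0,0],1],[[1.9,0,0],[0,0,0],1],[[2,0,0],[0,0,0],1],[[2,0,0],[0,0,0],1]]'
python3 - <<'E'
from h import *
st()
for n in ['side','wrist']:
  I=bot.camera(n)[:,:,::-1]
  if n=='side':I=cv2.resize(I[100:240,300:440],(600,600))
  cv2.imwrite(f'pics/{n}16.png',I)
E
```

```text
time: 18.98
tool_pos: [0.56, -0.2099, 0.3029]
orientation: [0.245, 1.555, -0.249]
force: [0.2, 0.1, -2.1]
finger_gap: 0.0113
t 18.98 p [ 0.56  -0.21   0.303] F [ 0.217  0.127 -2.069] gap 0.0113 j [ 0.676  0.978 -0.821  1.502  0.798  1.018  0.898] axes [[0.0, -0.0, -1.0], [0.31, 0.95, -0.0], [0.95, -0.31, 0.0]]
```

View pics/side16.png

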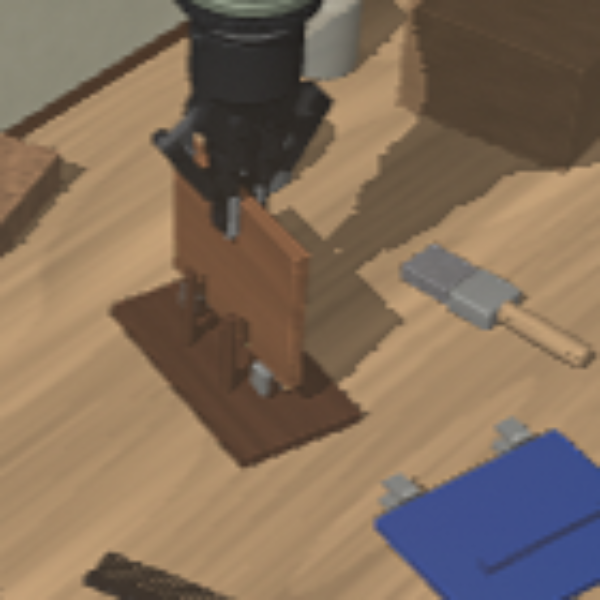

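The lid is between the dowels. Next I'll lower it slowly in small steps until it makes contact.

```bash
python3 -m jog '[[[0.06,0,0],[0,0,0],1],[[0.12,0,0],[0,0,0],1],[[0.17,0,0],[0,0,0],1],[[0.17,0,0],[0,0,0],1]]'; python3 -m jog '[[[0.04,0,0],[0,0,0],1],[[0.06,0,0],[0,0,0],1],[[0.06,0,0],[0,0,0],1]]'
```

```text
time: 19.42
tool_pos: [0.5601, -0.2099, 0.2966]
orientation: [0.245, 1.554, -0.249]
force: [-1.3, -0.4, -1.5]
finger_gap: 0.0113
time: 19.67
tool_pos: [0.5601, -0.2099, 0.2943]
orientation: [0.245, 1.554, -0.249]
force: [-0.3, -0.1, -0.1]
finger_gap: 0.0111
```

```bash
python3 -m jog '[[[0.04,0,0],[0,0,0],1],[[0.06,0,0],[0,0,0],1],[[0.06,0,0],[0,0,0],1]]'; python3 -m jog '[[[0.03,0,0],[0,0,0],1],[[0.05,0,0],[0,0,0],1],[[0.05,0,0],[0,0,0],1]]'
```

```text
time: 19.92
tool_pos: [0.5603, -0.2098, 0.2939]
orientation: [0.244, 1.552, -0.25]
force: [-8.6, -0.8, 33.7]
finger_gap: 0.0112
time: 20.17
tool_pos: [0.5603, -0.2095, 0.2939]
orientation: [0.243, 1.551, -0.25]
force: [-10.9, 1.2, 34.1]
finger_gap: 0.0108
```

Contact came at TCP z=0.294, where 0.293 was expected, so the hooks are on the base. I'll ease the press, then open.

```bash
python3 -m jog '[[[-0.02,0,0],[0,0,0],1],[[-0.03,0,0],[0,0,0],1],[[-0.03,0,0],[0,0,0],1]]'; python3 -m jog '[[[0,0,0],[0,0,0],0.85],[[0,0,0],[0,0,0],0.8],[[0,0,0],[0,0,0],0.75],[[0,0,0],[0,0,0],0.7],[[0,0,0],[0,0,0],0.65],[[0,0,0],[0,0,0],0.6],[[0,0,0],[0,0,0],0.6]]'
python3 - <<'E'
from h import *
st()
for n in ['side','wrist']:
  I=bot.camera(n)[:,:,::-1]
  if n=='side':I=cv2.resize(I[100:240,300:440],(600,600))
  cv2.imwrite(f'pics/{n}17.png',I)
E
```

```text
time: 20.42
tool_pos: [0.5603, -0.2095, 0.2951]
orientation: [0.243, 1.551, -0.25]
force: [-0.4, 0.0, -1.7]
finger_gap: 0.0108
time: 21.0
tool_pos: [0.5603, -0.2095, 0.2951]
orientation: [0.243, 1.551, -0.25]
force: [-0.3, 0.3, 0.7]
finger_gap: 0.0347
t 21.0 p [ 0.56  -0.21   0.295] F [-0.293  0.333  0.725] gap 0.0347 j [ 0.673  0.987 -0.813  1.51   0.812  0.999  0.887] axes [[0.01, -0.01, -1.0], [0.31, 0.95, -0.0], [0.95, -0.31, 0.01]]
```

View pics/side17.png

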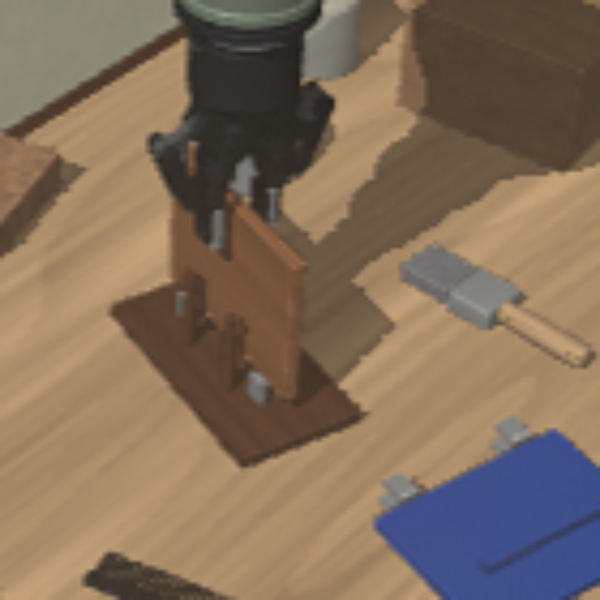

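View pics/wrist17.png

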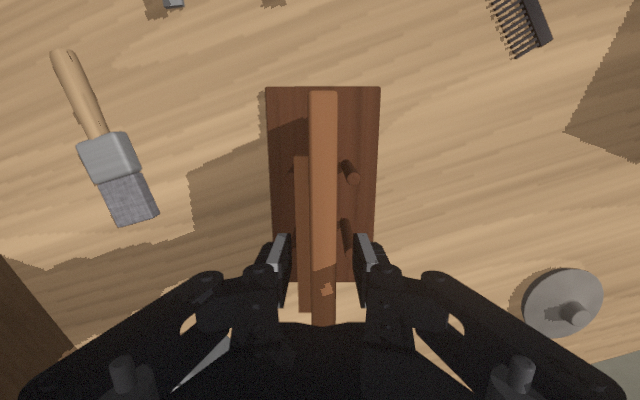

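The lid stands free between the open pads. Open fully and withdraw straight up.

```bash
python3 -m jog '[[[0,0,0],[0,0,0],0.4],[[0,0,0],[0,0,0],0.2],[[-0.1,0,0],[0,0,0],0],[[-0.3,0,0],[0,0,0],0],[[-0.6,0,0],[0,0,0],0],[[-0.9,0,0],[0,0,0],0],[[-1.3,0,0],[0,0,0],0],[[-1.8,0,0],[0,0,0],0],[[-2.4,0,0],[0,0,0],0],[[-3,0,0],[0,0,0],0],[[-3.5,0,0],[0,0,0],0],[[-3.5,0,0],[0,0,0],0]]'
python3 - <<'E'
from h import *
st()
for n in ['side','wrist','scene']:
  np.save(f'{n}18.npy',bot.camera_info(n),allow_pickle=True)
  I=bot.camera(n)[:,:,::-1]
  cv2.imwrite(f'pics/{n}18.png',I)
  if n=='side':cv2.imwrite('pics/s18c.png',cv2.resize(I[100:240,300:440],(600,600)))
E
```

```text
time: 22.1
tool_pos: [0.5596, -0.2082, 0.44]
orientation: [0.243, 1.545, -0.25]
force: [0.2, -0.3, -0.1]
finger_gap: 0.0855
t 22.1 p [ 0.56  -0.208  0.44 ] F [ 0.247 -0.267 -0.101] gap 0.0855 j [ 0.695  0.82  -0.907  1.332  0.651  1.282  1.028] axes [[0.01, -0.01, -1.0], [0.31, 0.95, -0.0], [0.95, -0.31, 0.01]]
```

View pics/s18c.png

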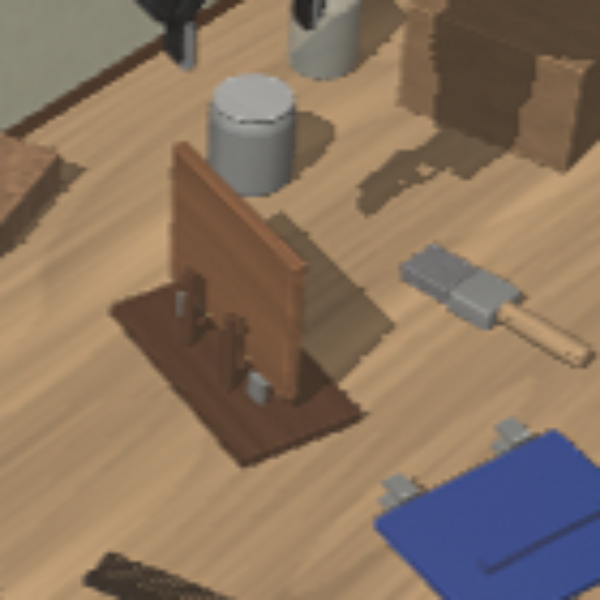

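View pics/wrist18.png

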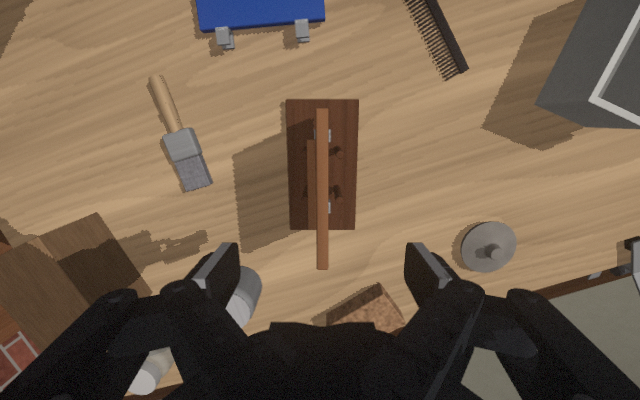

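View pics/scene18.png

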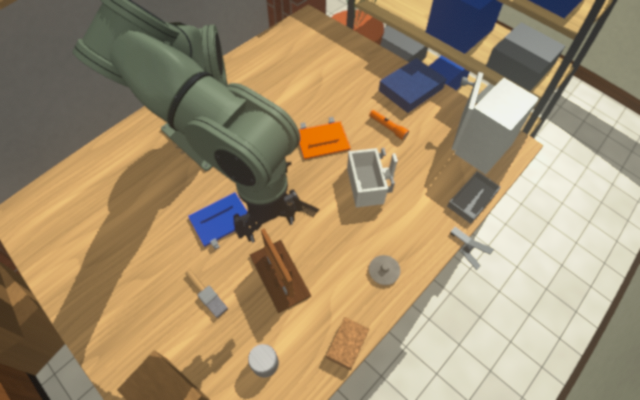

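Run:
```python
from h import *
i=np.load('wrist18.npy',allow_pickle=True).item()
p=onplane('wrist',[(322,109),(322.5,270)],.152,i);c=p.mean(0);d=p[1]-p[0]
r=onplane('wrist',[(286,99),(358,99),(355,230),(290,230)],.012,i);rc=r.mean(0)
RX=np.array([np.cos(1.258),np.sin(1.258),0]);RY=np.cross(Z,RX)
print('top centre',c,'len',np.linalg.norm(d),'yaw',np.arctan2(d[1],d[0])+np.pi/2,'rack',rc,'off x,y',(c-rc)@RX,(c-rc)@RY)
a=cv2.imread('pics/scene0.png').astype(int);b=cv2.imread('pics/scene18.png').astype(int)
D=abs(a-b).max(2)
for n,(u,v,w) in dict(comb=(310,208,10),inc=(384,271,18),torch=(388,124,20),tin=(263,360,16),brush=(210,300,18)).items(): print(n,D[v-w:v+w,u-w:u+w].mean().round(1))
```

```text
top centre [ 0.562 -0.209  0.152] len 0.15828536966608917 yaw 1.2588468260966008 rack [ 0.559 -0.208  0.012] off x,y 0.00022060562583671797 -0.002813289947995977
comb 7.2
inc 8.5
torch 8.4
tin 8.7
brush 8.1
```

Within about 3 mm of the slot's middle, square to it, and the bystanders haven't moved (only lighting and noise differences). Handing in.

Run:
```python
from workcell import bot
print(bot.finish_job()); print(bot.state()['time'])
```

```text
the job is handed in; nothing more can be done
None
the job is handed in; nothing more can be done
```

The lid is standing in the drying rack, hinge edge down and released, and the job is handed in. I swung it up from the lip until it leaned on the stop, gripped the top edge, lifted it about 73 mm off the pins and lowered it between the dowels.

- **Position:** my last wrist picture put the lid's centre about 0 mm across and 3 mm along from the slot's middle. It was square to the slot and looked upright.
- **Height:** the hooks met the base at TCP z = 0.294 m, where I expected 0.293.
- **Contact:** the force reading was near zero, the jaws were fully open and the arm was well above the lid.
- **Bystanders:** none of them had moved between the first and last scene pictures. That check was only a rough picture difference (7 to 9 grey levels of noise or lighting) plus a look, not a measured position.
- **What did not go to plan:**
  - My first approach, from the front at 45°, ran into the j5 and j6 limits, so I came in under the lip from its side instead.
  - The set-down pressed briefly to about 34 N on the hooks before I eased it off.
- **Time:** about 22 s of the 58 s allowed. No verdict was reported.

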